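Gift-box the two white-capped jars

ROBOT

A 6-joint arm with a two-finger parallel gripper is mounted at the origin on a cart in front of the work surface, level with it; the furniture and walls round the work are solid. World frame = base frame: x ahead of the robot, y to its left, z up, the work surface at z = 0. Lengths are in m, angles in degrees, forces in N, time in s.
With the tool pointing down it reaches from about 0.375 to 0.9 m from the base axis. Payload 3.1 kg.
Tool frame: the origin (TCP) lies midway between the tips of the shut fingers; the grasp point (between the pads) lies 19 mm behind it; z points along the fingers, y is the direction in which the jaws open and shut (so a half turn about z gives the same grasp; the last joint's range is limited). The gripper opens to 87 mm and grips with 3 to 60 N. Pads are 19 mm wide; open, the fingers measure 117 mm over their backs; the gripper's body (75 mm by 190 mm) begins 51 mm behind the grasp point.
Start: joints at [-81.962, 30.224, 82.088, -0, 67.689, -10.227], TCP at [0.196, -0.593, 0.223] pointing down, gripper open.
Joint ranges: [-176.69, 176.69], [-43.24, 126.21], [12.49, 139.97], [-82, 262], [0, 151.66], [-163.58, 163.58]. Speed limits (degrees/s): [159.86, 159.86, 180, 180, 180, 180].

INTERFACE

Orientations are given as a 3x3 rotation matrix whose columns are the frame's x, y, z axes.
In Python, from rig import bot, capture, get_calibration gives the robot as it stands.
- The arm moves only by the tool play_rows, never from a script. Its arguments are lists of equal length, an entry for each row: "fingers": the closure in counts, from 0 (fully open) to 255 (shut); "linear": the shift along the tool's x, y, z in mm, a list of three; "rot": the turn, a rotation vector about the tool's x, y, z in degrees, a list of three. A call has 1 to 20 rows; each row is the pose to reach, as a shift and turn from the pose commanded when the call began, along the tool's axes at that moment; what a row does not reach only later rows make up. A row lasts 1/10 s, in which the tool goes at most 50 mm and 8.59 degrees, less where a joint would pass 70% of its speed; a pose out of reach is approached as far as the arm can. A call with a gripper value outside its range is refused whole. The fingers move at their own pace and stop on an object; the grip force is fixed at half the most. Time passes only in rows, so rows that repeat a pose let the fingers close. It gives the time, the measured TCP pose, the force and the opening at its end, in the units of the state.
- bot.read_state(): the state, without advancing time (a new reading comes with each control period).
- capture(name): name is "scene" or "top" or "wrist"; returns the picture (420x560x3 uint8, red, green, blue); there is no depth.
- get_calibration(name): a dict with "vfov" (degrees; the focal length in pixels is half the picture's height over the tangent of half this angle, whatever the lens; pixels are square), "cx", "cy" (the principal point, pixels), "camera_from_world" (4x4, takes a point from world to camera coordinates). Camera axes: x right, y down, z forward; pixel columns grow to the right and rows downward; lengths in m; the calibration is good to about 2 mm. A picture is of the moment at which its call begins: read the wrist's pose just before it. get_calibration takes no time and is no camera call; for the wrist camera it gives the pose at the moment of the call.
- bot.hand_in(): hands the job in, once; it reports no verdict.
The state is a dict: "time_s": time; "joint_positions": joint angles; "qvel": joint speeds; "tau": joint torques, N m; "position": TCP position; "tcp_rot": TCP orientation; "force": force on the tool from outside, world axes, zero at the start; "moment": the same for the moment, N m; "opening": opening from 0.0 (shut) to 1.0 (fully open).
Only numpy, scipy, OpenCV 4.12 (cv2) and the standard library are available. Lean on these libraries where they do the work, as an engineer would, in place of code of your own. Each camera call takes 0.05 s, during which the arm holds its last target.

TASK

A customer has ordered two jars as presents: of the five jars standing together on the counter, left of the nearest domed cake stand, the two with white caps. Stand the larger one upright in the large round blue gift box and the smaller one upright in the small round red one, then close each box with its own lid, fully down on the shoulder all round. Leave the other three jars of the group standing where they are.

Things in the scene. Friction and masses are not known exactly. Their poses are not given: they have to be found in the camera images.
- large_jar: the larger of the two jars with a white cap, brown spread, standing upright: 62 mm across, 82 mm tall, cap 56 mm across over the top 14 mm; closed, about 0.21 kg, origin: centre of its underside, z up. To be boxed in the large box. (A similar jar by the basket at the far left is shop stock, not part of the task.)
- small_jar: the smaller jar with a white cap, light brown spread, standing upright: 50 mm across, 60 mm tall, cap 46 mm across over the top 11 mm; closed, about 0.13 kg, origin: centre of its underside, z up. To be boxed in the small box.
- large_box: large round gift box base, grey-blue with a cream collar, open on top: 101 mm across, shoulder 32 mm high; collar rises inside the shoulder to 46 mm, tapering from 88 to 82 mm outside; mouth 78 mm, inner floor 5 mm up. Takes the larger white-capped jar; its lid rests on the shoulder. Loose, 0.5 kg. Origin: centre of its underside, z up; round, yaw means nothing.
- small_box: small round gift box base, burgundy red with a cream collar, open on top: 89 mm across, shoulder 24 mm high; collar rises inside the shoulder to 36 mm, tapering from 76 to 70 mm outside; mouth 66 mm, inner floor 5 mm up. Takes the smaller white-capped jar; its lid rests on the shoulder. Loose, 0.5 kg. Origin: centre of its underside, z up; round, yaw means nothing.
- large_lid: grey-blue lid of the large box, standing mouth down: 101 mm across, 95 mm wide and 58 mm deep inside, top face 62 mm above its rim; brass knob on the axis, 22 mm tall, 24 mm wide (17 mm at the foot). About 0.1 kg. Origin: centre of its rim plane (underside), z up; seated, it is 32 mm above the box's origin.
- small_lid: burgundy red lid of the small box, standing mouth down: 89 mm across, 83 mm wide and 45 mm deep inside, top face 49 mm above its rim; brass knob on the axis, 22 mm tall, 24 mm wide (17 mm at the foot). About 0.1 kg. Origin: centre of its rim plane (underside), z up; seated, it is 24 mm above the box's origin.
- purple_jar: jar with a purple cap, dark jam: 62 mm across, 82 mm tall, cap 56 mm across over the top 14 mm; closed, about 0.21 kg, origin: centre of its underside, z up. Not wanted: stays where it stands.
- red_jar: jar with a dark red cap, dark red jam: 54 mm across, 70 mm tall, cap 50 mm across over the top 12 mm; closed, about 0.16 kg, origin: centre of its underside, z up. Not wanted: stays where it stands.
- honey_jar: honey jar with a gold cap: 54 mm across, 75 mm tall, cap 50 mm across over the top 13 mm; closed, about 0.16 kg, origin: centre of its underside, z up. Not wanted: stays where it stands.
Things that resemble listed ones, but are neither listed nor needed, are in the scene too. Leave any green look-alike of the small_jar alone.

How it is judged:
By the outcome, as a careful person would: the job done as asked, in the order asked, and still so for the second after the job is handed in, with the robot touching nothing.
It also fails if it takes over 109 s, if anything falls off the work surface, if the arm or the gripper's body presses on something with over 40 N, if the wrist force passes 120 N, or if a joint passes its speed limit or range.

## Working session

There is one attempt and no reset: what is moved stays moved. The work goes in short steps, Python scripts to look and compute and a tool call to move; the robot and the scene stay as the last step left them, time stands still between calls to the robot, and variables do not carry over. Pictures are saved under pics/ and viewed, and the job is handed in when it is done.

Besides the shell and the picture viewer there is one more tool, called after "Emit:" by a JSON object that holds its "api" and its "payload", one argument or row to a line. play_rows: Moves the arm, as the interface text tells. Its arguments: {"type":"object","properties":{"fingers":{"type":"array"},"linear":{"type":"array"},"rot":{"type":"array"}},"required":["fingers","linear","rot"]}

```bash
ls; mkdir -p pics; python3 - <<'E'
from rig import bot,capture,get_calibration
import cv2
s=bot.read_state();print(s)
for n in("scene","top","wrist"):
    c=get_calibration(n);print(n,c)
    cv2.imwrite(f"pics/{n}0.png",cv2.cvtColor(capture(n),cv2.COLOR_RGB2BGR))
E
```

```text
pics
{'time_s': 0.0, 'joint_positions': array([-8.19606609e+01,  3.02784321e+01,  8.21575711e+01, -1.06179723e-03,
        6.76871470e+01, -1.02283664e+01]), 'qvel': array([ 0.01999555,  0.04226254,  0.01810884,  0.04169686,  0.03559148,
       -0.07464527]), 'tau': array([ 8.98497728e-04, -4.40037811e+01, -1.76589292e+01,  6.34015328e-02,
        5.84775140e-02, -1.65675478e-04]), 'position': array([ 0.19581828, -0.59275867,  0.22157077]), 'tcp_rot': array([[ 9.49600154e-01,  3.13463630e-01, -3.17572496e-04],
       [ 3.13463578e-01, -9.49597844e-01,  2.12585529e-03],
       [ 3.64812158e-04, -2.11825992e-03, -9.99997690e-01]]), 'force': array([-0.26535084, -0.61524083,  0.42248181]), 'moment': array([ 0.01352453, -0.00582982, -0.002399  ]), 'opening': 1.0040512689402386}
scene {'vfov': 54.29849406007688, 'cx': 274.82533505962033, 'cy': 203.5195910644009, 'camera_from_world': array([[-0.62108358, -0.78374238,  0.00175157,  0.39659908],
       [-0.60414213,  0.47733171, -0.63809617,  0.26009138],
       [ 0.49926693, -0.39736925, -0.76995468,  0.91578348],
       [ 0.        ,  0.        ,  0.        ,  1.        ]])}
top {'vfov': 46.87876562232441, 'cx': 267.39823116460883, 'cy': 197.93470292999564, 'camera_from_world': array([[-1.90384201e-02, -9.99818114e-01,  1.12995882e-03,
         1.26801265e-01],
       [-9.94368101e-01,  1.88167680e-02, -1.04297697e-01,
         4.92143291e-01],
       [ 1.04257464e-01, -3.10925837e-03, -9.94545481e-01,
         1.31338974e+00],
       [ 0.00000000e+00,  0.00000000e+00,  0.00000000e+00,
         1.00000000e+00]])}
wrist {'vfov': 69.2643649084154, 'cx': 278.14529889784603, 'cy': 213.67972864683392, 'camera_from_world': array([[ 0.31393399, -0.9494423 , -0.00218278, -0.62318765],
       [-0.91761593, -0.30399925,  0.25605755, -0.03191204],
       [-0.24377543, -0.07838221, -0.96665908,  0.38932819],
       [ 0.        ,  0.        ,  0.        ,  1.        ]])}
```

View pics/scene0.png

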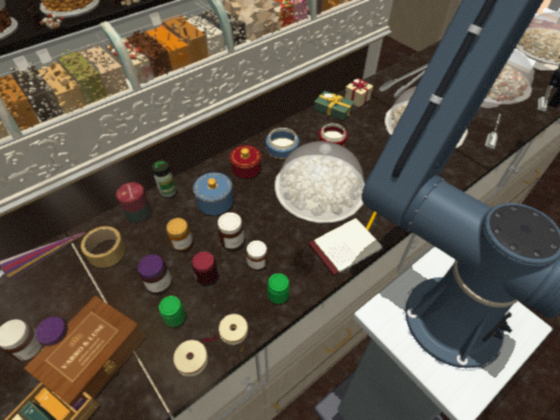

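View pics/top0.png

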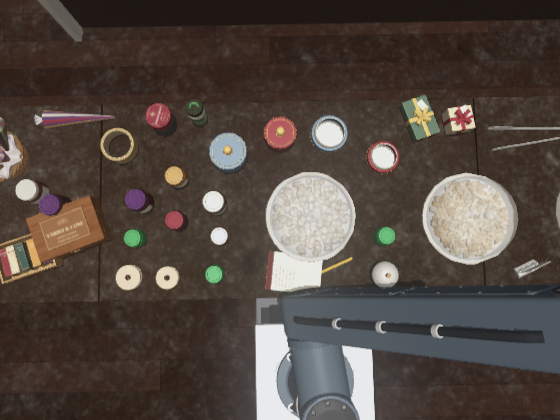

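View pics/wrist0.png

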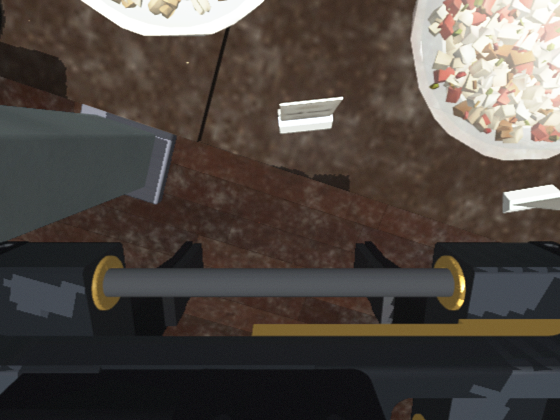

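```bash
cat > h.py <<'E'
import numpy as np, cv2
from rig import bot,capture,get_calibration
def save(img,name): cv2.imwrite(f"pics/{name}.png",cv2.cvtColor(img,cv2.COLOR_RGB2BGR))
def ray(cal,u,v):
    f=210/np.tan(np.radians(cal["vfov"])/2)
    T=cal["camera_from_world"];R=T[:3,:3];o=-R.T@T[:3,3]
    d=R.T@np.array([(u-cal["cx"])/f,(v-cal["cy"])/f,1.]);return o,d/np.linalg.norm(d)
def plane(cal,u,v,z):
    o,d=ray(cal,u,v);return o+d*(z-o[2])/d[2]
def proj(cal,p):
    f=210/np.tan(np.radians(cal["vfov"])/2)
    c=cal["camera_from_world"]@np.append(p,1);return f*c[0]/c[2]+cal["cx"],f*c[1]/c[2]+cal["cy"]
def tri(r1,r2):
    (a,d),(b,e)=r1,r2
    s=np.linalg.lstsq(np.stack([d,-e],1),b-a,rcond=None)[0]
    p,q=a+s[0]*d,b+s[1]*e;return (p+q)/2,np.linalg.norm(p-q)
E
python3 - <<'E'
import cv2
t=cv2.imread("pics/top0.png");s=cv2.imread("pics/scene0.png")
cv2.imwrite("pics/c1.png",cv2.resize(t[100:260,110:250],None,fx=4,fy=4,interpolation=2)[:600])
cv2.imwrite("pics/c2.png",cv2.resize(t[100:190,200:420],None,fx=3.6,fy=3.6,interpolation=2))
cv2.imwrite("pics/c3.png",cv2.resize(s[110:310,110:370],None,fx=3,fy=3,interpolation=2))
E
```

```text
(no output)
```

View pics/c1.png

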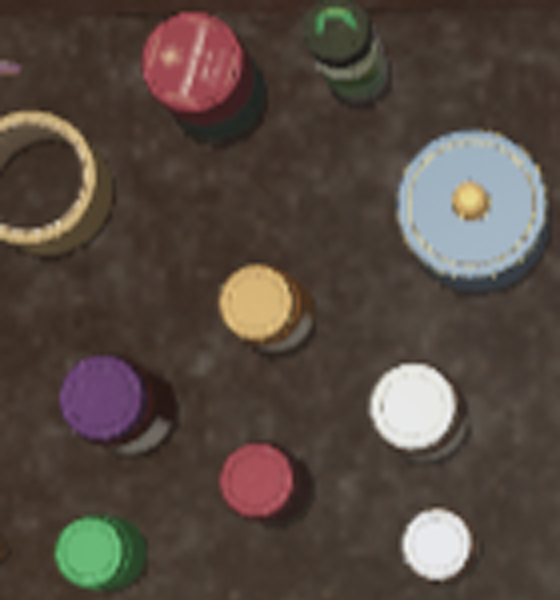

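View pics/c2.png

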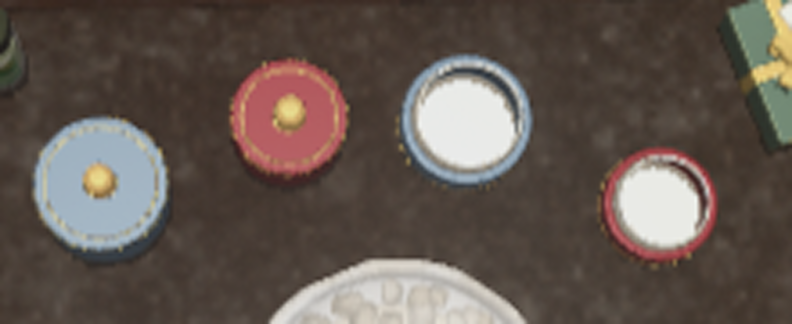

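View pics/c3.png

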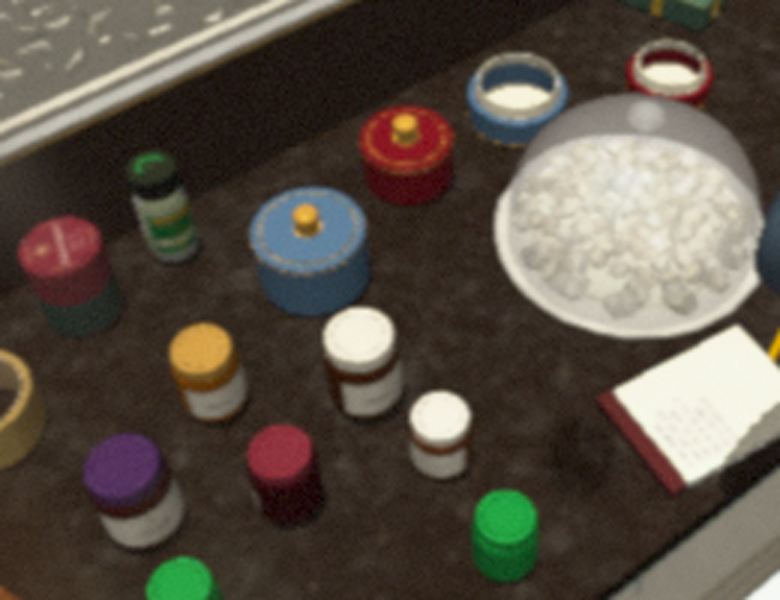

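```bash
python3 - <<'E'
from h import *
T=get_calibration("top");S=get_calibration("scene")
im=cv2.cvtColor(cv2.imread("pics/top0.png"),cv2.COLOR_BGR2HSV)
def comps(mask,x0,y0,x1,y1,mn=40):
    cs,_=cv2.findContours(mask[y0:y1,x0:x1],cv2.RETR_EXTERNAL,cv2.CHAIN_APPROX_NONE,offset=(x0,y0))
    for c in cs:
        if cv2.contourArea(c)>mn: print(cv2.contourArea(c),cv2.boundingRect(c),cv2.minEnclosingCircle(c))
w=cv2.inRange(im,(0,0,170),(180,60,255));print("white");comps(w,190,180,240,260)
b=cv2.inRange(im,(95,60,90),(120,255,255));print("blue");comps(b,200,110,360,180)
r=cv2.inRange(im,(165,100,90),(180,255,255))|cv2.inRange(im,(0,130,90),(8,255,255));print("red");comps(r,250,100,410,180)
for n,a,c,z in [("LJ",(213.5,201.5),(229.6,221.5),.082),("SJ",(219,236),(257,246),.06),("LK",(227.2,150),(212,182.5),.084),("SK",(280.3,131.1),(245,151.5),.071),("LB",(329.2,132.5),(282.7,138.3),.046),("SB",(382.8,155.6),(332.7,130.7),.036)]:
    p,e=tri(ray(T,*a),ray(S,*c));print(n,p.round(4),round(e,4),plane(T,*a,z).round(4),plane(S,*c,z).round(4))
for n,a,c in [("dome",(310,217),(325,149))]:
    print(tri(ray(T,*a),ray(S,*c)))
E
```

```text
white
199.0 (211, 227, 16, 18) ((218.5, 235.55882263183594), 8.573516845703125)
317.5 (203, 191, 21, 21) ((212.69354248046875, 201.0677490234375), 10.596902847290039)
blue
red
732.0 (368, 141, 31, 32) ((383.1210632324219, 156.3452911376953), 15.917339324951172)
419.5 (268, 121, 24, 23) ((279.66424560546875, 131.72262573242188), 12.116009712219238)
LJ [0.483  0.2618 0.0776] 0.0025 [0.4818 0.2603 0.082 ] [0.4809 0.2643 0.082 ]
SJ [0.3914 0.2486 0.0667] 0.0013 [0.3911 0.2487 0.06  ] [0.3955 0.2465 0.06  ]
LK [0.6218 0.224  0.0732] 0.0016 [0.6191 0.2225 0.084 ] [0.6133 0.229  0.084 ]
SK [0.674  0.0797 0.0624] 0.0022 [0.6711 0.0792 0.071 ] [0.667  0.0855 0.071 ]
LB [ 0.6727 -0.0576  0.0384] 0.0002 [ 0.6708 -0.0566  0.046 ] [ 0.6661 -0.052   0.046 ]
SB [ 0.6056 -0.2039  0.0359] 0.0012 [ 0.6052 -0.2043  0.036 ] [ 0.606  -0.2034  0.036 ]
(array([0.42739534, 0.018405  , 0.21607165]), np.float64(6.76287209810194e-05))
```

```bash
python3 - <<'E'
from h import *
s=bot.read_state();c=get_calibration("wrist")
T=c["camera_from_world"];R=T[:3,:3];o=-R.T@T[:3,3]
Rt=s["tcp_rot"]
print("cam in tool",Rt.T@(o-s["position"]),"\nview axes in tool (cols x,y,z)\n",(Rt.T@R.T).round(3))
import itertools
T=get_calibration("top");
for u,v,z in [(310,172,.03),(266,217,.03),(355,217,.03),(310,261,.03),(430,120,.05),(175,176,.075),(138,200,.082),(175,220,.07),(133,239,.06),(214,274,.06),(195,113,.1)]: print((u,v),plane(T,u,v,z).round(3))
E
```

```text
cam in tool [ 0.06910841 -0.00066938 -0.1614709 ] 
view axes in tool (cols x,y,z)
 [[ 0.001 -0.967 -0.256]
 [ 1.     0.001 -0.   ]
 [ 0.    -0.256  0.967]]
(310, 172) [ 0.564 -0.002  0.03 ]
(266, 217) [0.441 0.122 0.03 ]
(355, 217) [ 0.437 -0.122  0.03 ]
(310, 261) [0.319 0.005 0.03 ]
(430, 120) [ 0.7   -0.336  0.05 ]
(175, 176) [0.553 0.364 0.075]
(138, 200) [0.49  0.46  0.082]
(175, 220) [0.435 0.364 0.07 ]
(133, 239) [0.387 0.478 0.06 ]
(214, 274) [0.291 0.263 0.06 ]
(195, 113) [0.717 0.306 0.1  ]
```

Emit:
{"api": "play_rows", "payload": {
  "fingers": [0,0,0,0,0,0,0,0,0,0,0,0,0,0,0,0,0],
  "linear": [
    [0,0,-40],
    [0,0,-85],
    [20,-12,-120],
    [60,-35,-127],
    [100,-58,-127],
    [140,-81,-127],
    [180,-104,-127],
    [220,-128,-127],
    [260,-151,-127],
    [300,-174,-127],
    [340,-197,-127],
    [370,-215,-127],
    [390,-226,-127],
    [396,-230,-127],
    [396,-230,-127],
    [396,-230,-127],
    [396,-230,-127]
  ],
  "rot": [
    [0,0,0],
    [0,0,4],
    [0,0,8],
    [0,0,12],
    [0,0,16],
    [0,0,18.27],
    [0,0,18.27],
    [0,0,18.27],
    [0,0,18.27],
    [0,0,18.27],
    [0,0,18.27],
    [0,0,18.27],
    [0,0,18.27],
    [0,0,18.27],
    [0,0,18.27],
    [0,0,18.27],
    [0,0,18.27]
  ]
}}

```text
time_s: 1.85
position: [0.4991, -0.2521, 0.3495]
tcp_rot: [[1.0, -0.002, -0.001], [-0.002, -1.0, -0.0], [-0.001, 0.0, -1.0]]
force: [0.1, 0.6, 0.6]
opening: 1.003
```

```bash
python3 - <<'E'
from h import *
s=bot.read_state();print(s["time_s"],s["position"],s["tcp_rot"].round(4),s["joint_positions"].round(1))
c=get_calibration("wrist");im=capture("wrist");save(im,"wA")
np.save("pics/wA.npy",c,allow_pickle=True)
E
```

```text
1.85 [ 0.49905088 -0.25208687  0.34945917] [[ 1.0e+00 -1.9e-03 -5.0e-04]
 [-1.9e-03 -1.0e+00 -2.0e-04]
 [-5.0e-04  2.0e-04 -1.0e+00]] [-38.2  18.   81.8  -0.   80.3  51.9]
```

View pics/wA.png

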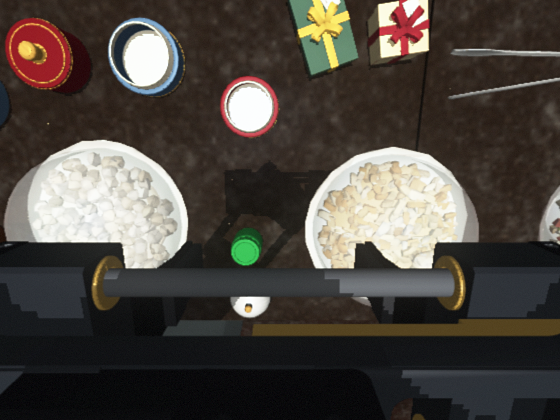

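Emit:
{"api": "play_rows", "payload": {
  "fingers": [0,0,0,0,0,0,0,0,0,0,0,0,0,0,0],
  "linear": [
    [0,-30,0],
    [0,-75,0],
    [0,-120,0],
    [0,-165,0],
    [0,-210,0],
    [-10,-255,0],
    [-20,-300,0],
    [-35,-345,5],
    [-55,-385,20],
    [-75,-425,40],
    [-95,-455,60],
    [-107,-474,68],
    [-110,-480,70],
    [-110,-480,70],
    [-110,-480,70]
  ],
  "rot": [
    [0,0,0],
    [0,0,0],
    [0,0,0],
    [0,0,0],
    [0,0,0],
    [0,0,0],
    [0,0,0],
    [0,0,0],
    [0,0,0],
    [0,0,0],
    [0,0,0],
    [0,0,0],
    [0,0,0],
    [0,0,0],
    [0,0,0]
  ]
}}

```text
time_s: 3.4
position: [0.3914, 0.2283, 0.2803]
tcp_rot: [[1.0, -0.001, 0.002], [-0.001, -1.0, -0.0], [0.002, 0.0, -1.0]]
force: [0.6, 0.2, -0.8]
opening: 0.997
```

```bash
python3 - <<'E'
from h import *
s=bot.read_state();print(s["time_s"],s["position"],s["tcp_rot"].round(4),s["joint_positions"].round(1))
c=get_calibration("wrist");im=capture("wrist");save(im,"wB")
np.save("pics/wB.npy",c,allow_pickle=True)
E
```

```text
3.4 [0.39142985 0.22830404 0.28027923] [[ 1.     -0.0012  0.0022]
 [-0.0012 -1.     -0.    ]
 [ 0.0022  0.     -1.    ]] [ 16.1  12.4 101.4  -0.   66.  106.2]
```

View pics/wB.png

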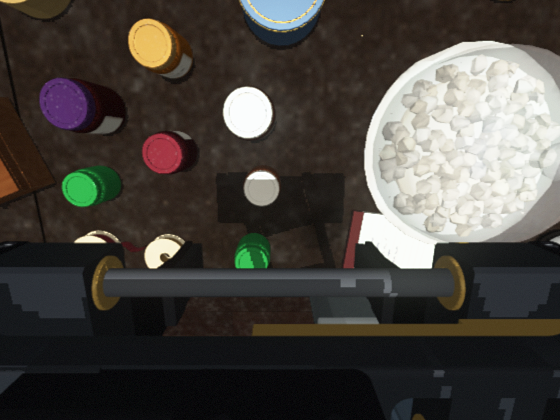

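```bash
cat >> h.py <<'E'
def loadc(n): return np.load(f"pics/{n}.npy",allow_pickle=True).item()
def ell(imgbgr,lo,hi,box,mn=60,hull=True):
    x0,y0,x1,y1=box
    m=cv2.inRange(cv2.cvtColor(imgbgr,cv2.COLOR_BGR2HSV),lo,hi)[y0:y1,x0:x1]
    cs,_=cv2.findContours(m,cv2.RETR_EXTERNAL,cv2.CHAIN_APPROX_NONE,offset=(x0,y0))
    out=[]
    for c in cs:
        if cv2.contourArea(c)>mn:
            e=cv2.fitEllipse(cv2.convexHull(c) if hull else c);out.append(e);print("ell",np.round(e[0],2),np.round(e[1],1),round(e[2]))
    return out
E
python3 - <<'E'
from h import *
W=loadc("wB");T=get_calibration("top");i=cv2.imread("pics/wB.png");t=cv2.imread("pics/top0.png")
a=ell(i,(0,0,190),(180,50,255),(215,80,280,145))[0]
b=ell(i,(0,0,110),(180,70,255),(238,165,285,212))[0]
a2=ell(t,(0,0,150),(180,70,255),(200,188,228,216))[0]
b2=ell(t,(0,0,150),(180,70,255),(205,223,232,248))[0]
for e,f,z in((a,a2,.082),(b,b2,.060)):
    print(tri(ray(W,*e[0]),ray(T,*f[0])),plane(W,*e[0],z),plane(T,*f[0],z))
E
```

```text
ell [247.12 111.9 ] [48.2 51. ] 168
ell [260.99 187.53] [34.9 35.3] 153
ell [212.72 201.03] [20.5 21.2] 20
ell [218.76 235.56] [16.4 17.2] 11
(array([0.48588824, 0.26604263, 0.05242147]), np.float64(0.000816868631416308)) [0.48378869 0.26355378 0.082     ] [0.48305913 0.2623943  0.082     ]
(array([0.3924643 , 0.25064133, 0.05096311]), np.float64(0.0007794849692183567)) [0.39394394 0.25050562 0.06      ] [0.39228015 0.2493676  0.06      ]
```

Emit:
{"api": "play_rows", "payload": {
  "fingers": [0,0,0,0,0],
  "linear": [
    [10,-10,35],
    [22,-25,75],
    [30,-33,90],
    [30,-33,90],
    [30,-33,90]
  ],
  "rot": [
    [0,0,0],
    [0,0,0],
    [0,0,0],
    [0,0,0],
    [0,0,0]
  ]
}}

```text
time_s: 3.95
position: [0.4208, 0.2613, 0.19]
tcp_rot: [[1.0, -0.001, 0.0], [-0.001, -1.0, -0.0], [0.0, 0.0, -1.0]]
force: [-0.5, -0.4, 0.3]
opening: 1.002
```

```bash
python3 - <<'E'
from h import *
s=bot.read_state();print(s["time_s"],s["position"],s["tcp_rot"].round(4),s["joint_positions"].round(1))
W2=get_calibration("wrist");im=capture("wrist");save(im,"wC")
np.save("pics/wC.npy",W2,allow_pickle=True)
W=loadc("wB");S=get_calibration("scene")
i=cv2.imread("pics/wC.png")
r=ell(i,(0,0,110),(180,70,255),(190,60,330,235))
for e,f,z in(((247.12,111.9),(229.6,221.5),.082),((260.99,187.53),(257,246),.06)):
    for q in r:
        print("WW",tri(ray(W,*e),ray(W2,*q[0])),plane(W2,*q[0],z),"WS",tri(ray(W2,*q[0]),ray(S,*f)))
E
```

```text
3.95 [0.4208147  0.26131927 0.18996917] [[ 1.0e+00 -1.3e-03  3.0e-04]
 [-1.3e-03 -1.0e+00 -1.0e-04]
 [ 3.0e-04  1.0e-04 -1.0e+00]] [ 18.9  23.  102.4  -0.   54.6 109. ]
ell [289.01 230.99] [44.3 45.4] 164
ell [275.79 139.8 ] [65.2 66.7] 180
ell [193.25  74.27] [10.4 12.7] 27
WW (array([0.46839887, 0.25173748, 0.27824597]), np.float64(0.015218242806983367)) [0.40162688 0.25158775 0.082     ] WS (array([0.43042746, 0.27130124, 0.1507484 ]), np.float64(0.036202409552480254))
WW (array([0.48401992, 0.26374927, 0.07940398]), np.float64(0.00017700584033793128)) [0.48413708 0.26366803 0.082     ] WS (array([0.48383069, 0.26327402, 0.07805132]), np.float64(0.0009597693627541501))
WW (array([0.4571852 , 0.21885559, 0.52438009]), np.float64(0.006311781707710931)) [0.53626325 0.33100018 0.082     ] WS (array([0.49878168, 0.29562805, 0.11194749]), np.float64(0.08152605802078372))
WW (array([0.39342681, 0.25067015, 0.05694389]), np.float64(3.801636134355338e-05)) [0.39443639 0.25076807 0.06      ] WS (array([0.39457519, 0.24923451, 0.06258893]), np.float64(0.003510238553411841))
WW (array([0.48784016, 0.24073605, 0.56643407]), np.float64(0.04052917229590022)) [0.48368317 0.26383465 0.06      ] WS (array([ 0.46425316,  0.23821694, -0.03250819]), np.float64(0.06323372519603702))
WW (array([0.46702509, 0.22676074, 0.48451706]), np.float64(0.0013669194118365688)) [0.5400652  0.33666417 0.06      ] WS (array([0.46559385, 0.28563219, 0.07770351]), np.float64(0.1639578004268911))
```

View pics/wC.png

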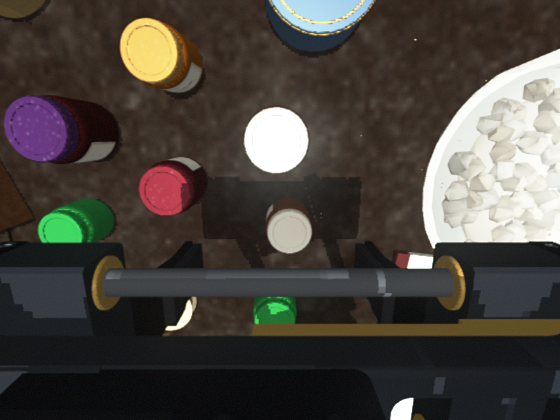

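Emit:
{"api": "play_rows", "payload": {
  "fingers": [0,0,0,0,0,0,0,0,0,255,255,255,255,255,255,255,255],
  "linear": [
    [25,-2,0],
    [50,-2,15],
    [63,-2,40],
    [63,-2,75],
    [63,-2,105],
    [63,-2,128],
    [63,-2,143],
    [63,-2,143],
    [63,-2,143],
    [63,-2,143],
    [63,-2,143],
    [63,-2,143],
    [63,-2,143],
    [63,-2,143],
    [63,-2,143],
    [63,-2,143],
    [63,-2,143]
  ],
  "rot": [
    [0,0,0],
    [0,0,0],
    [0,0,0],
    [0,0,0],
    [0,0,0],
    [0,0,0],
    [0,0,0],
    [0,0,0],
    [0,0,0],
    [0,0,0],
    [0,0,0],
    [0,0,0],
    [0,0,0],
    [0,0,0],
    [0,0,0],
    [0,0,0],
    [0,0,0]
  ]
}}

```text
time_s: 5.7
position: [0.4831, 0.2641, 0.047]
tcp_rot: [[1.0, 0.0, 0.001], [0.0, -1.0, 0.0], [0.001, -0.0, -1.0]]
force: [-1.5, -1.0, 5.8]
opening: 0.688
```

```bash
python3 - <<'E'
from h import *
s=bot.read_state();print(s["time_s"],s["position"],s["force"],s["opening"],s["opening"]*87)
save(capture("scene"),"s1")
W=loadc("wA");T=get_calibration("top");i=cv2.imread("pics/wA.png");t=cv2.imread("pics/top0.png")
for im,C,boxes in((i,W,((100,5,200,110),(210,65,290,145))),(t,T,((305,110,355,158),(364,138,404,178)))):
  for (bx,z,col) in zip(boxes,(.046,.036),("b","r")):
    e=ell(im,(0,0,110) ,(180,75,255),bx)
    for q in e: print(col,plane(C,*q[0],z).round(4),plane(C,*q[0],.005).round(4))
E
```

```text
5.7 [0.48313029 0.26407661 0.04697135] [-1.4619521  -1.03605502  5.84660834] 0.6883525693164853 59.88667353053422
ell [140.84  54.58] [61.6 72.4] 142
b [ 0.6734 -0.0612  0.046 ] [ 0.6826 -0.0444  0.005 ]
ell [248.54 106.17] [49.1 52.2] 168
r [ 0.6062 -0.2081  0.036 ] [ 0.6087 -0.2053  0.005 ]
ell [329.23 132.74] [35.5 35.7] 134
b [ 0.6701 -0.0567  0.046 ] [ 0.68   -0.0622  0.005 ]
ell [383.33 155.81] [26.6 26.9] 83
r [ 0.6046 -0.2057  0.036 ] [ 0.6104 -0.2134  0.005 ]
```

View pics/s1.png

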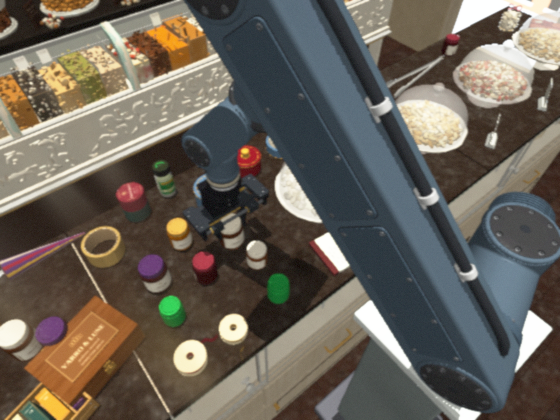

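Emit:
{"api": "play_rows", "payload": {
  "fingers": [255,255,255,255,255,255,255,255,255,255,255,255,255,255,255,255,255,255,255,255],
  "linear": [
    [0,0,-8],
    [0,0,-25],
    [0,0,-55],
    [0,0,-90],
    [10,5,-125],
    [30,12,-155],
    [60,25,-173],
    [90,45,-173],
    [110,75,-173],
    [118,110,-173],
    [118,145,-173],
    [118,180,-173],
    [118,215,-173],
    [118,250,-173],
    [118,282,-173],
    [118,306,-173],
    [118,318,-173],
    [118,322,-173],
    [118,322,-173],
    [118,322,-173]
  ],
  "rot": [
    [0,0,0],
    [0,0,0],
    [0,0,0],
    [0,0,0],
    [0,0,0],
    [0,0,0],
    [0,0,0],
    [0,0,0],
    [0,0,0],
    [0,0,0],
    [0,0,0],
    [0,0,0],
    [0,0,0],
    [0,0,0],
    [0,0,0],
    [0,0,0],
    [0,0,0],
    [0,0,0],
    [0,0,0],
    [0,0,0]
  ]
}}

```text
time_s: 7.75
position: [0.6006, -0.0566, 0.2194]
tcp_rot: [[1.0, 0.001, -0.001], [0.001, -1.0, 0.001], [-0.001, -0.001, -1.0]]
force: [0.5, 0.4, -2.1]
opening: 0.692
```

```bash
python3 - <<'E'
from h import *
s=bot.read_state();print(s["time_s"],s["position"],s["force"],s["opening"],s["joint_positions"].round(1))
W2=get_calibration("wrist");im=capture("wrist");save(im,"wD")
np.save("pics/wD.npy",W2,allow_pickle=True)
E
```

```text
7.75 [ 0.60064906 -0.05662553  0.2193795 ] [ 0.50092033  0.40575986 -2.13056983] 0.6920324249252314 [-16.   28.8  85.5   0.   65.8  73.9]
```

View pics/wD.png

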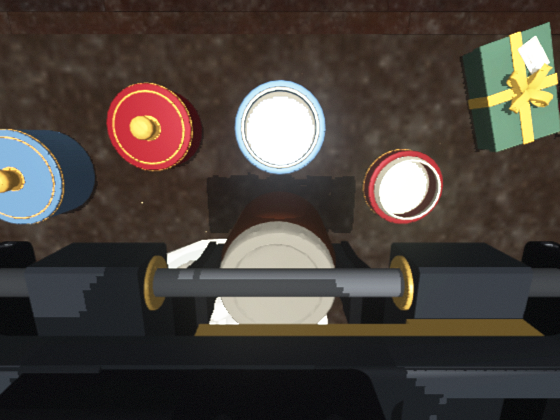

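```bash
python3 - <<'E'
from h import *
W=loadc("wD");i=cv2.imread("pics/wD.png");A=loadc("wA")
def show(n,q,zs):
    for z in zs: print(n,z,plane(W,*q[0],z).round(4))
for n,lo,hi,bx,zs in (("Bwhite",(0,0,150),(180,60,255),(230,75,330,180),(.005,.046)),
  ("Bblue",(95,60,100),(125,255,255),(225,70,335,182),(.032,)),
  ("Rwhite",(0,0,120),(180,70,255),(360,145,450,226),(.005,.036)),
  ("Rred",(165,100,80),(180,255,255),(355,140,450,228),(.024,)),
  ("Lred",(165,100,60),(180,255,255),(100,75,200,175),(.049,.02)),
  ("knobR",(15,90,150),(35,255,255),(125,110,160,145),(.065,)),
  ("knobB",(15,90,150),(35,255,255),(0,160,25,200),(.078,)),
  ("Lblue",(95,60,90),(125,255,255),(0,110,100,230),(.062,)),):
    for q in ell(i,lo,hi,bx,80): show(n,q,zs)
E
python3 -c "
import cv2;i=cv2.imread('pics/wD.png');cv2.imwrite('pics/wDz.png',cv2.resize(i[70:230,100:300],None,fx=3.7,fy=3.7,interpolation=2))"
```

```text
ell [279.72 126.36] [86.  89.8] 0
Bwhite 0.005 [ 0.677  -0.0577  0.005 ]
Bwhite 0.046 [ 0.6762 -0.0576  0.046 ]
ell [279.64 126.69] [90.7 94.3] 180
Bblue 0.032 [ 0.6761 -0.0575  0.032 ]
ell [406.96 187.83] [62.3 67.2] 65
Rwhite 0.005 [ 0.6034 -0.217   0.005 ]
Rwhite 0.036 [ 0.6089 -0.2037  0.036 ]
ell [404.63 186.18] [67.7 75.6] 51
Rred 0.024 [ 0.6087 -0.2059  0.024 ]
ell [148.26 126.37] [79.5 89.4] 141
Lred 0.049 [0.6759 0.0804 0.049 ]
Lred 0.02 [0.6765 0.0924 0.02  ]
ell [145.17 127.38] [25.2 31.7] 103
knobR 0.065 [0.6747 0.077  0.065 ]
ell [  8.62 180.27] [25.9 30.7] 79
knobB 0.078 [0.6232 0.2141 0.078 ]
ell [ 11.26 177.05] [69.8 88.2] 131
ell [ 13.36 176.89] [ 84.9 104.5] 131
Lblue 0.062 [0.6242 0.2248 0.062 ]
Lblue 0.062 [0.6244 0.2226 0.062 ]
```

View pics/wDz.png

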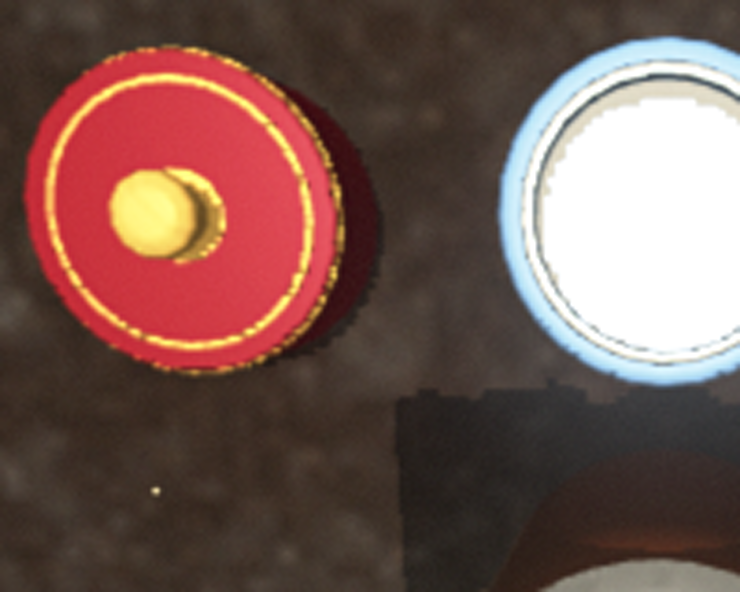

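Emit:
{"api": "play_rows", "payload": {
  "fingers": [255,255,255,255,255,255,255,255,255,255,255,255,255],
  "linear": [
    [15,0,10],
    [40,0,30],
    [62,1,55],
    [74,1,80],
    [76,1,98],
    [76,1,108],
    [76,1,112],
    [76,1,116],
    [76,1,122],
    [76,1,130],
    [76,1,138],
    [76,1,145],
    [76,1,149]
  ],
  "rot": [
    [0,0,0],
    [0,0,0],
    [0,0,0],
    [0,0,0],
    [0,0,0],
    [0,0,0],
    [0,0,0],
    [0,0,0],
    [0,0,0],
    [0,0,0],
    [0,0,0],
    [0,0,0],
    [0,0,0]
  ]
}}

```text
time_s: 9.1
position: [0.6764, -0.0589, 0.0695]
tcp_rot: [[1.0, -0.0, -0.001], [-0.0, -1.0, 0.0], [-0.001, -0.0, -1.0]]
force: [-0.9, 0.1, -3.7]
opening: 0.691
```

```bash
python3 - <<'E'
from h import *
s=bot.read_state();print(s["time_s"],s["position"],s["force"],s["moment"],s["opening"])
save(cv2.resize(capture("scene")[60:260,150:400],None,fx=3,fy=3),"s2")
save(capture("wrist"),"wE")
E
```

```text
9.1 [ 0.67635153 -0.05893083  0.06951432] [-0.89446786  0.13771746 -3.67827644] [0.06144881 0.03407726 0.03373707] 0.6912590688089225
```

View pics/s2.png

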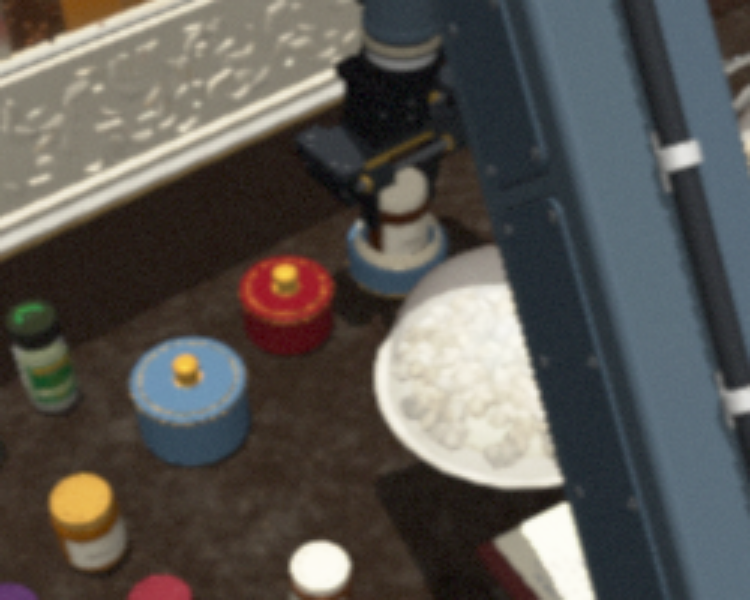

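View pics/wE.png

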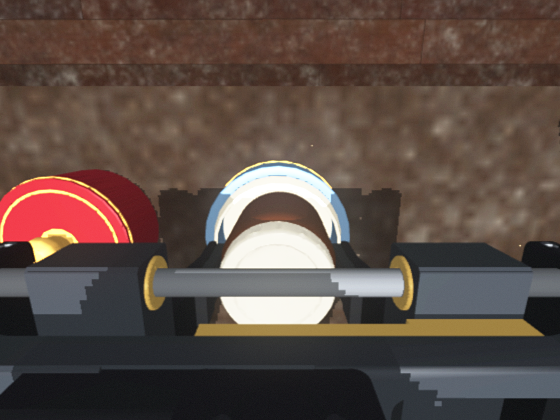

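Emit:
{"api": "play_rows", "payload": {
  "fingers": [255,255,255,255,255,0,0,0,0,0,0,0,0,0,0],
  "linear": [
    [0,0,7],
    [0,0,13],
    [0,0,17],
    [0,0,18],
    [0,0,18],
    [0,0,18],
    [0,0,18],
    [0,0,18],
    [0,0,18],
    [0,0,8],
    [0,0,-20],
    [0,0,-60],
    [-20,0,-105],
    [-50,0,-150],
    [-75,0,-150]
  ],
  "rot": [
    [0,0,0],
    [0,0,0],
    [0,0,0],
    [0,0,0],
    [0,0,0],
    [0,0,0],
    [0,0,0],
    [0,0,0],
    [0,0,0],
    [0,0,0],
    [0,0,0],
    [0,0,0],
    [0,0,0],
    [0,0,0],
    [0,0,0]
  ]
}}

```text
time_s: 10.7
position: [0.6053, -0.06, 0.2278]
tcp_rot: [[1.0, 0.0, 0.014], [0.0, -1.0, -0.004], [0.014, 0.004, -1.0]]
force: [0.7, -0.5, -0.4]
opening: 1.001
```

```bash
python3 - <<'E'
from h import *
s=bot.read_state();print(s["time_s"],s["position"],s["force"],s["opening"])
W2=get_calibration("wrist");save(capture("wrist"),"wF");np.save("pics/wF.npy",W2,allow_pickle=True)
E
```

```text
10.7 [ 0.60528643 -0.06000412  0.2278335 ] [ 0.74372325 -0.45339909 -0.39277834] 1.0007772053614716
```

View pics/wF.png

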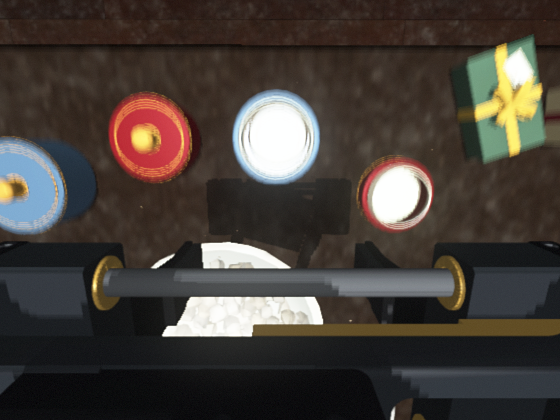

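Emit:
{"api": "play_rows", "payload": {
  "fingers": [0,0,0,0,0,0,0,0,0,0,0,0,0,0,0,0,0,0,0],
  "linear": [
    [0,-30,0],
    [0,-75,0],
    [0,-120,0],
    [0,-165,0],
    [-5,-210,0],
    [-25,-248,0],
    [-60,-275,0],
    [-100,-290,0],
    [-140,-302,10],
    [-175,-308,30],
    [-200,-308,60],
    [-207,-308,95],
    [-207,-308,125],
    [-207,-308,150],
    [-207,-308,170],
    [-207,-308,181],
    [-207,-308,184],
    [-207,-308,184],
    [-207,-308,184]
  ],
  "rot": [
    [0,0,0],
    [0,0,0],
    [0,0,0],
    [0,0,0],
    [0,0,0],
    [0,0,0],
    [0,0,0],
    [0,0,0],
    [0,0,0],
    [0,0,0],
    [0,0,0],
    [0,0,0],
    [0,0,0],
    [0,0,0],
    [0,0,0],
    [0,0,0],
    [0,0,0],
    [0,0,0],
    [0,0,0]
  ]
}}

```text
time_s: 12.65
position: [0.3956, 0.2493, 0.0374]
tcp_rot: [[1.0, -0.0, 0.002], [-0.0, -1.0, 0.001], [0.002, -0.001, -1.0]]
force: [0.4, 0.3, 0.3]
opening: 1.004
```

```bash
python3 - <<'E'
from h import *
s=bot.read_state();print(s["time_s"],s["position"],s["force"],s["opening"])
save(cv2.resize(capture("scene")[150:330,150:350],None,fx=3,fy=3),"s3")
W2=get_calibration("wrist");save(capture("wrist"),"wG");np.save("pics/wG.npy",W2,allow_pickle=True)
E
```

```text
12.65 [0.39561381 0.24930651 0.03737463] [0.43761553 0.30585972 0.26487977] 1.0035051456467985
```

View pics/s3.png

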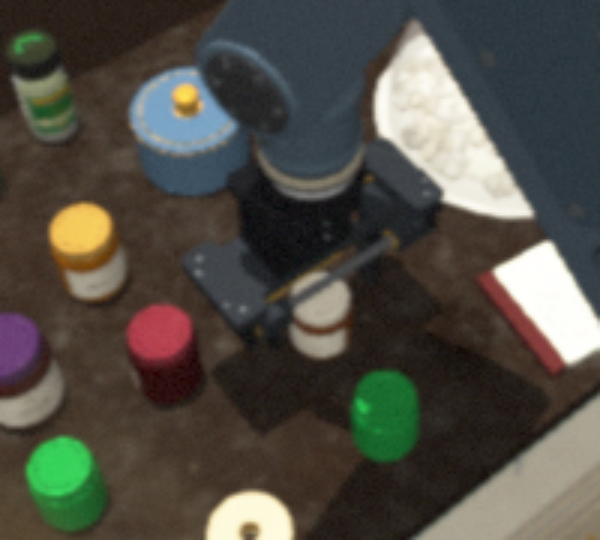

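View pics/wG.png

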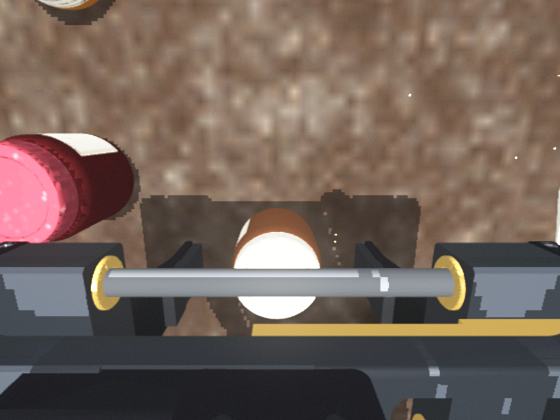

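Emit:
{"api": "play_rows", "payload": {
  "fingers": [255,255,255,255,255,255,255,255,255,255,255,255,255,255,255,255,255,255,255,255],
  "linear": [
    [0,0,0],
    [0,0,0],
    [0,0,0],
    [0,0,0],
    [0,0,0],
    [0,0,0],
    [0,0,0],
    [0,0,-8],
    [0,0,-25],
    [0,0,-55],
    [0,0,-90],
    [10,3,-125],
    [35,10,-160],
    [70,20,-180],
    [110,35,-184],
    [150,50,-184],
    [185,75,-184],
    [205,110,-184],
    [205,150,-184],
    [205,190,-184]
  ],
  "rot": [
    [0,0,0],
    [0,0,0],
    [0,0,0],
    [0,0,0],
    [0,0,0],
    [0,0,0],
    [0,0,0],
    [0,0,0],
    [0,0,0],
    [0,0,0],
    [0,0,0],
    [0,0,0],
    [0,0,0],
    [0,0,0],
    [0,0,0],
    [0,0,0],
    [0,0,0],
    [0,0,0],
    [0,0,0],
    [0,0,0]
  ]
}}

```text
time_s: 14.75
position: [0.5996, 0.0576, 0.2202]
tcp_rot: [[1.0, 0.0, -0.001], [0.0, -1.0, -0.0], [-0.001, 0.0, -1.0]]
force: [0.2, 0.3, -1.0]
opening: 0.552
```

Emit:
{"api": "play_rows", "payload": {
  "fingers": [255,255,255,255,255,255,255,255,255,255,255,255],
  "linear": [
    [0,40,0],
    [0,80,0],
    [0,120,0],
    [-5,158,0],
    [-15,192,0],
    [-30,222,0],
    [-45,246,0],
    [-55,260,0],
    [-60,267,0],
    [-60,267,0],
    [-60,267,0],
    [-60,267,0]
  ],
  "rot": [
    [0,0,0],
    [0,0,0],
    [0,0,0],
    [0,0,0],
    [0,0,0],
    [0,0,0],
    [0,0,0],
    [0,0,0],
    [0,0,0],
    [0,0,0],
    [0,0,0],
    [0,0,0]
  ]
}}

```text
time_s: 15.95
position: [0.5404, -0.2068, 0.2206]
tcp_rot: [[1.0, 0.001, 0.0], [0.001, -1.0, 0.0], [0.0, -0.0, -1.0]]
force: [-1.2, 0.3, -2.0]
opening: 0.548
```

```bash
python3 - <<'E'
from h import *
s=bot.read_state();print(s["time_s"],s["position"],s["force"],s["opening"])
W=get_calibration("wrist");save(capture("wrist"),"wH");np.save("pics/wH.npy",W,allow_pickle=True)
i=cv2.imread("pics/wH.png")
for q in ell(i,(165,100,80),(180,255,255),(200,60,360,200)): print(plane(W,*q[0],.024))
for q in ell(i,(0,0,120),(180,70,255),(200,60,360,200)): print(plane(W,*q[0],.036))
E
```

```text
15.95 [ 0.54042157 -0.20679667  0.22060036] [-1.23792248  0.29265304 -1.96828116] 0.5482561501506239
ell [279.19 134.58] [77.4 79.5] 175
[ 0.60767366 -0.20734917  0.024     ]
ell [279.16 134.91] [65.3 67.5] 3
[ 0.60738078 -0.2072869   0.036     ]
```

View pics/wH.png

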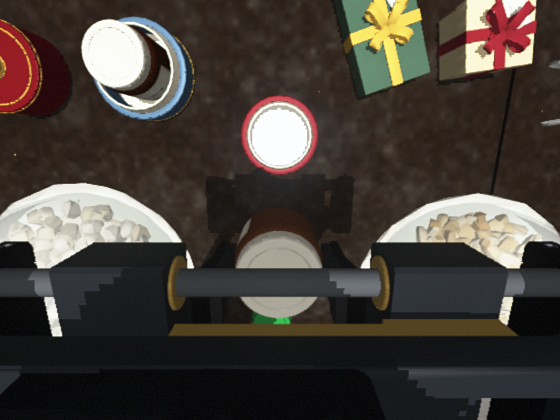

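Emit:
{"api": "play_rows", "payload": {
  "fingers": [255,255,255,255,255,255,255,255,255,255,255,255,255],
  "linear": [
    [15,0,10],
    [40,0,30],
    [58,0,60],
    [67,0,90],
    [68,0,112],
    [68,0,122],
    [68,0,127],
    [68,0,132],
    [68,0,139],
    [68,0,147],
    [68,0,154],
    [68,0,159],
    [68,0,161]
  ],
  "rot": [
    [0,0,0],
    [0,0,0],
    [0,0,0],
    [0,0,0],
    [0,0,0],
    [0,0,0],
    [0,0,0],
    [0,0,0],
    [0,0,0],
    [0,0,0],
    [0,0,0],
    [0,0,0],
    [0,0,0]
  ]
}}

```text
time_s: 17.3
position: [0.6075, -0.2078, 0.0588]
tcp_rot: [[1.0, -0.0, -0.001], [-0.0, -1.0, 0.001], [-0.001, -0.001, -1.0]]
force: [1.2, -0.8, -1.1]
opening: 0.549
```

```bash
python3 - <<'E'
from h import *
s=bot.read_state();print(s["time_s"],s["position"],s["force"],s["moment"],s["opening"])
save(capture("wrist"),"wI")
E
```

```text
17.3 [ 0.60747386 -0.20783114  0.05884565] [ 1.1727873  -0.80811119 -1.10544997] [0.0380329  0.04542812 0.00830906] 0.5489270241316448
```

View pics/wI.png

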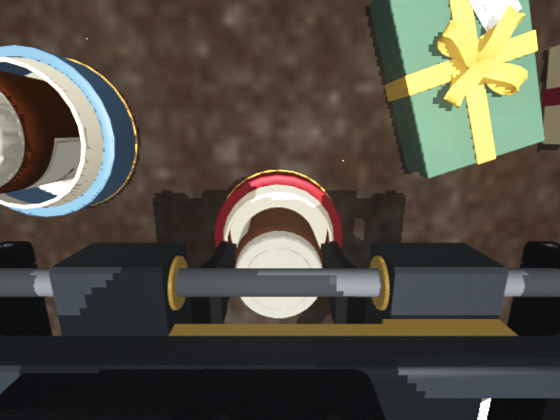

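Emit:
{"api": "play_rows", "payload": {
  "fingers": [255,255,255,255,255,0,0,0,0,0,0,0,0,0,0,0,0,0,0,0],
  "linear": [
    [0,0,7],
    [0,0,13],
    [0,0,17],
    [0,0,18],
    [0,0,18],
    [0,0,18],
    [0,0,18],
    [0,0,18],
    [0,0,18],
    [0,0,8],
    [0,0,-20],
    [0,0,-60],
    [0,0,-105],
    [-20,0,-145],
    [-50,0,-165],
    [-68,0,-170],
    [-70,0,-170],
    [-70,0,-170],
    [-70,0,-170],
    [-70,0,-170]
  ],
  "rot": [
    [0,0,0],
    [0,0,0],
    [0,0,0],
    [0,0,0],
    [0,0,0],
    [0,0,0],
    [0,0,0],
    [0,0,0],
    [0,0,0],
    [0,0,0],
    [0,0,0],
    [0,0,0],
    [0,0,0],
    [0,0,0],
    [0,0,0],
    [0,0,0],
    [0,0,0],
    [0,0,0],
    [0,0,0],
    [0,0,0]
  ]
}}

```text
time_s: 19.35
position: [0.5385, -0.2079, 0.2287]
tcp_rot: [[1.0, 0.0, -0.001], [0.0, -1.0, 0.001], [-0.001, -0.001, -1.0]]
force: [-0.8, 0.4, -0.5]
opening: 0.997
```

```bash
python3 - <<'E'
from h import *
s=bot.read_state();print(s["time_s"],s["position"],s["force"],s["opening"])
W=get_calibration("wrist");save(capture("wrist"),"wJ");np.save("pics/wJ.npy",W,allow_pickle=True)
i=cv2.imread("pics/wJ.png")
for q in ell(i,(165,100,80),(180,255,255),(200,60,360,200)): print(plane(W,*q[0],.024))
E
```

```text
19.35 [ 0.53852791 -0.20793027  0.22871593] [-0.76497236  0.36073395 -0.51075534] 0.9967053100504881
ell [278.18 132.82] [75.6 78. ] 178
[ 0.60754379 -0.20735284  0.024     ]
```

View pics/wJ.png

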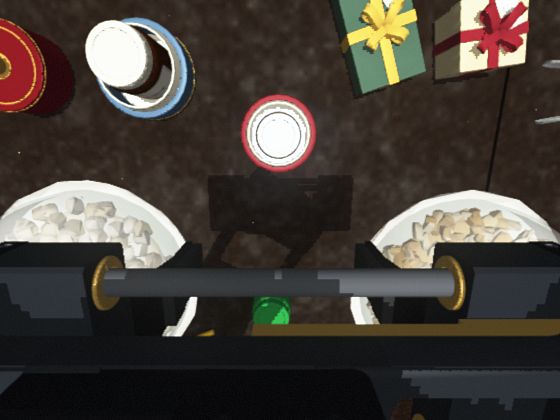

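Emit:
{"api": "play_rows", "payload": {
  "fingers": [0,0,0,0,0,0,0,0,0,0,0,0,0,0,0],
  "linear": [
    [20,-25,0],
    [42,-65,0],
    [58,-108,0],
    [68,-153,0],
    [73,-198,0],
    [73,-243,0],
    [73,-288,0],
    [73,-333,0],
    [73,-373,4],
    [73,-404,8],
    [73,-420,8],
    [73,-427,8],
    [73,-428,8],
    [73,-428,8],
    [73,-428,8]
  ],
  "rot": [
    [0,0,0],
    [0,0,0],
    [0,0,0],
    [0,0,0],
    [0,0,0],
    [0,0,0],
    [0,0,0],
    [0,0,0],
    [0,0,0],
    [0,0,0],
    [0,0,0],
    [0,0,0],
    [0,0,0],
    [0,0,0],
    [0,0,0]
  ]
}}

```text
time_s: 20.9
position: [0.6113, 0.2185, 0.2217]
tcp_rot: [[1.0, -0.002, 0.0], [-0.002, -1.0, -0.0], [0.0, 0.0, -1.0]]
force: [0.5, 0.3, -0.0]
opening: 1.001
```

```bash
python3 - <<'E'
from h import *
s=bot.read_state();print(s["time_s"],s["position"],s["force"],s["opening"])
W=get_calibration("wrist");save(capture("wrist"),"wK");np.save("pics/wK.npy",W,allow_pickle=True)
i=cv2.imread("pics/wK.png")
for q in ell(i,(95,60,100),(125,255,255),(200,100,370,240)): print("lid",plane(W,*q[0],.062))
for q in ell(i,(15,90,150),(35,255,255),(250,150,310,235)): print("knob",plane(W,*q[0],.075))
E
```

```text
20.9 [0.61131439 0.21845337 0.22170776] [ 0.51660938  0.34717386 -0.01270576] 1.0008457834060422
ell [272.53 188.64] [73.1 75.8] 95
ell [316.11 191.36] [ 5.8 29.3] 5
ell [269.58 195.77] [71.8 88.4] 108
lid [0.62274123 0.22482083 0.062     ]
lid [0.61972593 0.17811656 0.062     ]
lid [0.61498288 0.22804329 0.062     ]
ell [272.49 190.29] [22.3 23.1] 17
knob [0.62335209 0.22462988 0.075     ]
```

View pics/wK.png

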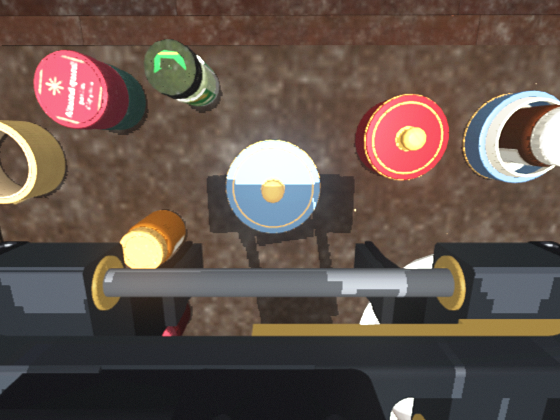

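Emit:
{"api": "play_rows", "payload": {
  "fingers": [0,0,0,0],
  "linear": [
    [0,-4,35],
    [0,-6,65],
    [0,-6,72],
    [0,-6,72]
  ],
  "rot": [
    [0,0,0],
    [0,0,0],
    [0,0,0],
    [0,0,0]
  ]
}}

```text
time_s: 21.35
position: [0.6103, 0.2251, 0.1484]
tcp_rot: [[1.0, -0.001, -0.003], [-0.001, -1.0, -0.001], [-0.003, 0.001, -1.0]]
force: [0.6, 0.6, -0.4]
opening: 0.998
```

```bash
python3 - <<'E'
from h import *
s=bot.read_state();print(s["time_s"],s["position"],s["force"],s["opening"])
W=get_calibration("wrist");save(capture("wrist"),"wL");np.save("pics/wL.npy",W,allow_pickle=True)
i=cv2.imread("pics/wL.png");K=loadc("wK")
for q in ell(i,(15,90,150),(35,255,255),(250,170,310,240)): print("knob",plane(W,*q[0],.075),tri(ray(W,*q[0]),ray(K,272.49,190.29)))
E
```

```text
21.35 [0.61027287 0.22506905 0.14843751] [ 0.5566088   0.56550657 -0.3752641 ] 0.9980040053769654
ell [278.82 204.69] [30.1 31.3] 167
knob [0.6240495  0.22490159 0.075     ] (array([0.6209235 , 0.22487185, 0.06181703]), np.float64(1.1065543320234962e-05))
```

View pics/wL.png

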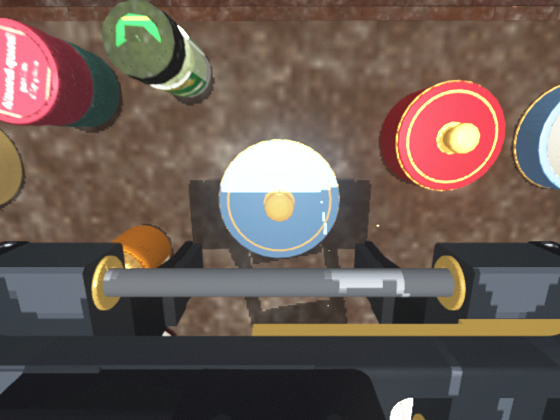

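Emit:
{"api": "play_rows", "payload": {
  "fingers": [0,0,0,0,0,0,255,255,255,255,255,255,255,255,255,255],
  "linear": [
    [8,0,20],
    [13,0,45],
    [13,0,68],
    [13,0,80],
    [13,0,84],
    [13,0,84],
    [13,0,84],
    [13,0,84],
    [13,0,84],
    [13,0,84],
    [13,0,84],
    [13,0,84],
    [13,0,84],
    [13,0,84],
    [13,0,84],
    [13,0,84]
  ],
  "rot": [
    [0,0,0],
    [0,0,0],
    [0,0,0],
    [0,0,0],
    [0,0,0],
    [0,0,0],
    [0,0,0],
    [0,0,0],
    [0,0,0],
    [0,0,0],
    [0,0,0],
    [0,0,0],
    [0,0,0],
    [0,0,0],
    [0,0,0],
    [0,0,0]
  ]
}}

```text
time_s: 23.0
position: [0.6239, 0.2258, 0.0655]
tcp_rot: [[1.0, -0.0, -0.0], [-0.0, -1.0, -0.0], [-0.0, 0.0, -1.0]]
force: [-0.1, -2.0, 0.0]
opening: 0.246
```

```bash
python3 - <<'E'
from h import *
s=bot.read_state();print(s["time_s"],s["position"],s["force"],s["moment"],s["opening"],s["opening"]*87)
W=get_calibration("wrist");save(capture("wrist"),"wM");np.save("pics/wM.npy",W,allow_pickle=True)
E
```

```text
23.0 [0.6238552  0.22583756 0.06552486] [-0.14021514 -1.98447737  0.00938979] [-0.10184059  0.03717437  0.00294644] 0.24588285017873596 21.39180796555003
```

View pics/wM.png

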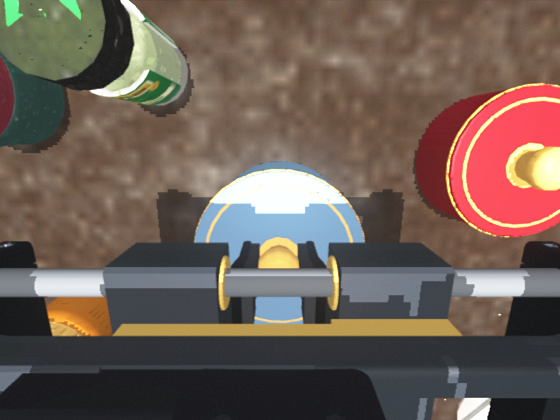

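```bash
python3 - <<'E'
from h import *
for n,bx in (("wF",(225,80,330,195)),("wD",(225,70,335,182)),("wJ",(80,10,205,125)),("wH",(80,10,205,125))):
    W=loadc(n);i=cv2.imread(f"pics/{n}.png")
    print(n)
    for q in ell(i,(95,50,100),(125,255,255),bx,300): print(plane(W,*q[0],.032))
    for q in ell(i,(0,0,200),(180,60,255),bx,300): print("white",plane(W,*q[0],.046),plane(W,*q[0],.087))
E
```

```text
wF
ell [275.72 136.91] [88.  96.2] 1
[ 0.6725799  -0.05748714  0.032     ]
ell [275.76 137.37] [80.7 84.7] 0
white [ 0.67205897 -0.05758494  0.046     ] [ 0.67204551 -0.05774408  0.087     ]
wD
ell [279.64 126.69] [91.1 94.4] 1
[ 0.67615273 -0.05754526  0.032     ]
ell [279.72 126.36] [86.  89.8] 0
white [ 0.67622476 -0.05757283  0.046     ] [ 0.67541909 -0.05741577  0.087     ]
wJ
ell [140.36  67.28] [ 90.  103.2] 152
[ 0.67587647 -0.05833709  0.032     ]
ell [129.95  62.31] [78.1 98.5] 136
white [ 0.67791557 -0.05394121  0.046     ] [ 0.66953237 -0.07224694  0.087     ]
wH
ell [138.48  67.64] [ 91.8 105.4] 152
[ 0.67588758 -0.05841442  0.032     ]
ell [127.71  62.25] [ 80.1 101.4] 136
white [ 0.67820325 -0.05402721  0.046     ] [ 0.66979763 -0.07261102  0.087     ]
```

Emit:
{"api": "play_rows", "payload": {
  "fingers": [255,255,255,255,255,255,255,255,255,255,255,255,255,255,255,255,255,255,255,255],
  "linear": [
    [0,0,-6],
    [0,0,-20],
    [0,0,-45],
    [0,0,-75],
    [0,0,-105],
    [5,5,-130],
    [12,20,-145],
    [22,45,-150],
    [32,75,-150],
    [42,108,-150],
    [50,142,-150],
    [53,176,-150],
    [53,208,-150],
    [53,236,-150],
    [53,258,-150],
    [53,273,-150],
    [53,281,-150],
    [53,283,-150],
    [53,283,-150],
    [53,283,-150]
  ],
  "rot": [
    [0,0,0],
    [0,0,0],
    [0,0,0],
    [0,0,0],
    [0,0,0],
    [0,0,0],
    [0,0,0],
    [0,0,0],
    [0,0,0],
    [0,0,0],
    [0,0,0],
    [0,0,0],
    [0,0,0],
    [0,0,0],
    [0,0,0],
    [0,0,0],
    [0,0,0],
    [0,0,0],
    [0,0,0],
    [0,0,0]
  ]
}}

```text
time_s: 25.05
position: [0.6768, -0.0557, 0.2156]
tcp_rot: [[1.0, 0.001, -0.0], [0.001, -1.0, 0.001], [-0.0, -0.001, -1.0]]
force: [0.9, 0.5, -1.8]
opening: 0.247
```

```bash
python3 - <<'E'
from h import *
s=bot.read_state();print(s["time_s"],s["position"],s["force"],s["moment"],s["opening"])
save(cv2.resize(capture("scene")[60:240,170:400],None,fx=3,fy=3),"s4")
save(capture("wrist"),"wN")
E
```

```text
25.05 [ 0.67681186 -0.0557465   0.21557523] [ 0.87970016  0.52941132 -1.83513955] [ 0.04256726 -0.06113165 -0.02082248] 0.2471204054678561
```

View pics/s4.png

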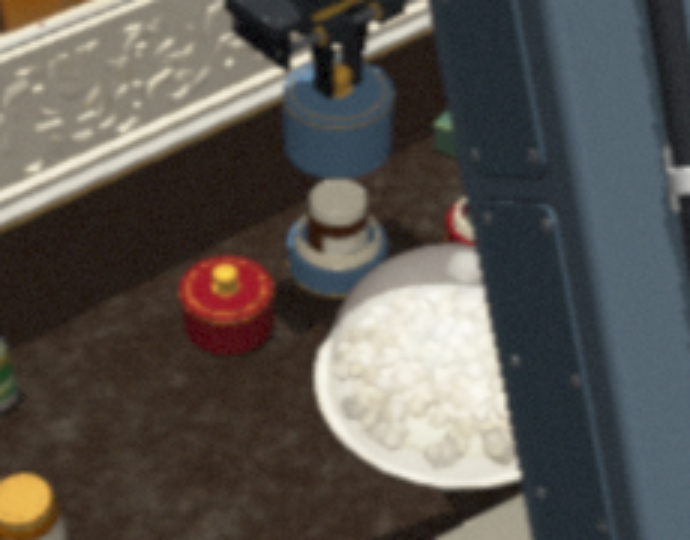

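View pics/wN.png

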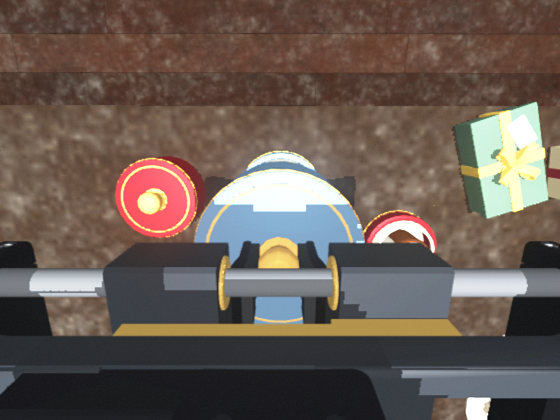

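Emit:
{"api": "play_rows", "payload": {
  "fingers": [255,255,255,255,255,255,255,255,255,255,255,255,255,255,255],
  "linear": [
    [0,2,10],
    [0,2,30],
    [0,2,50],
    [0,2,65],
    [0,2,76],
    [0,2,84],
    [0,2,90],
    [0,2,95],
    [0,2,99],
    [0,2,103],
    [0,2,107],
    [0,2,110],
    [0,2,112],
    [0,2,113],
    [0,2,113]
  ],
  "rot": [
    [0,0,0],
    [0,0,0],
    [0,0,0],
    [0,0,0],
    [0,0,0],
    [0,0,0],
    [0,0,0],
    [0,0,0],
    [0,0,0],
    [0,0,0],
    [0,0,0],
    [0,0,0],
    [0,0,0],
    [0,0,0],
    [0,0,0]
  ]
}}

```text
time_s: 26.65
position: [0.6768, -0.0589, 0.1024]
tcp_rot: [[1.0, -0.0, -0.0], [-0.0, -1.0, 0.0], [-0.0, -0.0, -1.0]]
force: [0.7, -0.2, -0.5]
opening: 0.248
```

```bash
python3 - <<'E'
from h import *
s=bot.read_state();print(s["time_s"],s["position"],s["force"],s["moment"],s["opening"])
save(cv2.resize(capture("scene")[90:200,210:350],None,fx=5,fy=5),"s5")
E
```

```text
26.65 [ 0.67682796 -0.05894753  0.10242704] [ 0.65436268 -0.1709891  -0.45961433] [ 0.04053437  0.0068855  -0.0241992 ] 0.24768159311121463
```

View pics/s5.png

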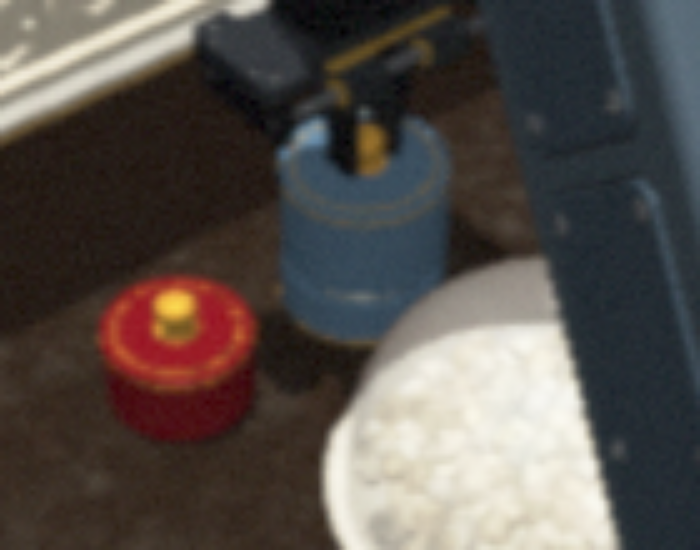

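Emit:
{"api": "play_rows", "payload": {
  "fingers": [255,255,255,255,255],
  "linear": [
    [0,0,2],
    [0,0,4],
    [0,0,5],
    [0,0,5.5],
    [0,0,5.5]
  ],
  "rot": [
    [0,0,0],
    [0,0,0],
    [0,0,0],
    [0,0,0],
    [0,0,0]
  ]
}}

```text
time_s: 27.2
position: [0.6771, -0.0591, 0.0973]
tcp_rot: [[1.0, -0.0, 0.0], [-0.0, -1.0, -0.0], [0.0, 0.0, -1.0]]
force: [-0.1, -0.3, 0.7]
opening: 0.246
```

Emit:
{"api": "play_rows", "payload": {
  "fingers": [0,0,0,0,0,0,0,0,0,0,0,0,0],
  "linear": [
    [0,0,0],
    [0,0,0],
    [0,0,0],
    [0,0,0],
    [0,0,-10],
    [0,0,-35],
    [0,0,-75],
    [-25,-20,-110],
    [-45,-55,-125],
    [-55,-75,-125],
    [-60,-80,-125],
    [-60,-80,-125],
    [-60,-80,-125]
  ],
  "rot": [
    [0,0,0],
    [0,0,0],
    [0,0,0],
    [0,0,0],
    [0,0,0],
    [0,0,0],
    [0,0,0],
    [0,0,0],
    [0,0,0],
    [0,0,0],
    [0,0,0],
    [0,0,0],
    [0,0,0]
  ]
}}

```text
time_s: 28.5
position: [0.6171, 0.0203, 0.2207]
tcp_rot: [[1.0, -0.0, -0.001], [-0.0, -1.0, -0.0], [-0.001, 0.0, -1.0]]
force: [-0.4, -0.7, 0.1]
opening: 1.005
```

```bash
python3 - <<'E'
from h import *
s=bot.read_state();print(s["time_s"],s["position"],s["force"],s["moment"],s["opening"])
W=get_calibration("wrist");save(capture("wrist"),"wO");np.save("pics/wO.npy",W,allow_pickle=True)
save(cv2.resize(capture("scene")[90:200,210:350],None,fx=5,fy=5),"s6")
i=cv2.imread("pics/wO.png")
for q in ell(i,(15,90,150),(35,255,255),(170,80,450,235),100): print("knob",q[0],plane(W,*q[0],.064),plane(W,*q[0],.107))
E
```

```text
28.5 [0.61712338 0.02025623 0.2207144 ] [-0.37670393 -0.66915153  0.10581994] [0.04996895 0.01631597 0.02693833] 1.0050581519845116
ell [220.96 143.79] [24.4 26.3] 85
ell [367.85 144.32] [26.6 31.1] 81
ell [218.34 142.06] [63.3 69.7] 172
knob (220.95620727539062, 143.78590393066406) [0.67516674 0.0789509  0.064     ] [0.67666774 0.07107785 0.107     ]
knob (367.8538513183594, 144.31784057617188) [ 0.67467683 -0.07095902  0.064     ] [ 0.67624407 -0.05856664  0.107     ]
knob (218.34283447265625, 142.06155395507812) [0.67687902 0.08153035 0.064     ] [0.67814855 0.0733086  0.107     ]
```

View pics/wO.png

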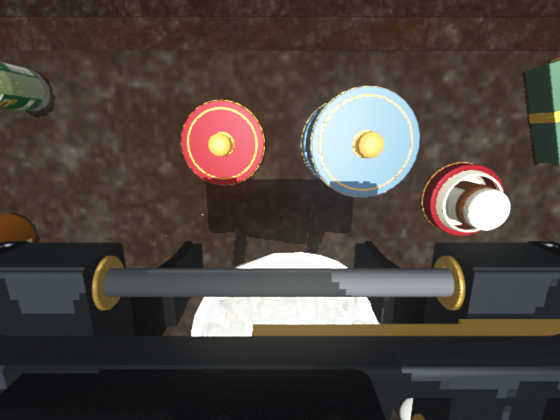

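View pics/s6.png

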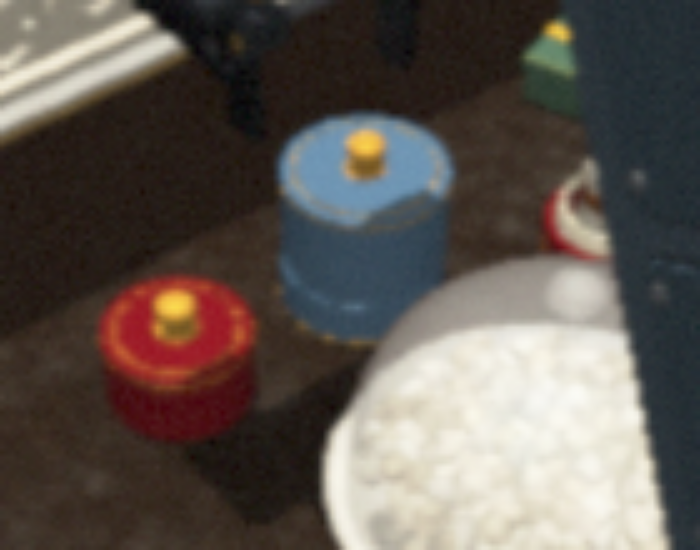

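Emit:
{"api": "play_rows", "payload": {
  "fingers": [0,0,0,0,0],
  "linear": [
    [20,-25,20],
    [40,-50,48],
    [47,-58,61],
    [47,-58,61],
    [47,-58,61]
  ],
  "rot": [
    [0,0,0],
    [0,0,0],
    [0,0,0],
    [0,0,0],
    [0,0,0]
  ]
}}

```text
time_s: 29.1
position: [0.6637, 0.078, 0.1606]
tcp_rot: [[1.0, -0.0, -0.002], [-0.0, -1.0, -0.001], [-0.002, 0.001, -1.0]]
force: [0.1, -0.7, 1.1]
opening: 0.998
```

```bash
python3 - <<'E'
from h import *
s=bot.read_state();print(s["time_s"],s["position"],s["force"],s["moment"],s["opening"])
W=get_calibration("wrist");save(capture("wrist"),"wP");np.save("pics/wP.npy",W,allow_pickle=True)
i=cv2.imread("pics/wP.png");O=loadc("wO")
for q in ell(i,(15,90,150),(35,255,255),(250,170,310,238),100): print("knob",q[0],plane(W,*q[0],.062),plane(W,*q[0],.07),tri(ray(O,220.96,143.8),ray(W,*q[0])))
E
```

```text
29.1 [0.66365505 0.07804441 0.16055206] [ 0.07716757 -0.65035584  1.05148385] [-0.0046141   0.01011418 -0.02355368] 0.997544201932183
ell [275.47 199.21] [27.4 31.1] 6
knob (275.4665222167969, 199.21066284179688) [0.67652609 0.0807131  0.062     ] [0.67825893 0.08064483 0.07      ] (array([0.67480088, 0.08077804, 0.05402059]), np.float64(8.813332257816145e-06))
```

View pics/wP.png

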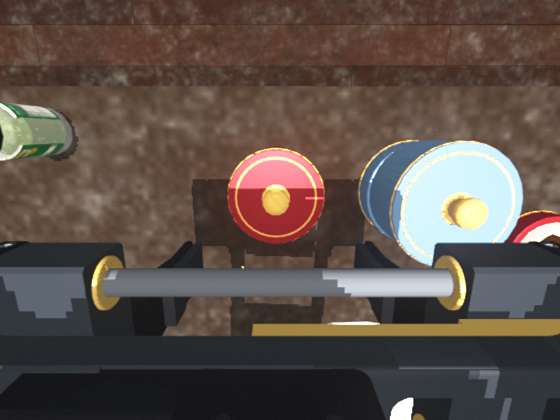

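Emit:
{"api": "play_rows", "payload": {
  "fingers": [0,0,0,0,0,0,0,255,255,255,255,255,255,255,255,255,255],
  "linear": [
    [8,-2,20],
    [13,-2,50],
    [13,-2,78],
    [13,-2,98],
    [13,-2,106],
    [13,-2,108],
    [13,-2,108],
    [13,-2,108],
    [13,-2,108],
    [13,-2,108],
    [13,-2,108],
    [13,-2,108],
    [13,-2,108],
    [13,-2,108],
    [13,-2,108],
    [13,-2,108],
    [13,-2,108]
  ],
  "rot": [
    [0,0,0],
    [0,0,0],
    [0,0,0],
    [0,0,0],
    [0,0,0],
    [0,0,0],
    [0,0,0],
    [0,0,0],
    [0,0,0],
    [0,0,0],
    [0,0,0],
    [0,0,0],
    [0,0,0],
    [0,0,0],
    [0,0,0],
    [0,0,0],
    [0,0,0]
  ]
}}

```text
time_s: 30.85
position: [0.6769, 0.081, 0.053]
tcp_rot: [[1.0, -0.0, -0.0], [-0.0, -1.0, -0.0], [-0.0, 0.0, -1.0]]
force: [0.5, -0.1, -0.4]
opening: 0.247
```

```bash
python3 - <<'E'
from h import *
s=bot.read_state();print(s["time_s"],s["position"],s["force"],s["moment"],s["opening"])
save(capture("wrist"),"wQ")
W=loadc("wP");i=cv2.imread("pics/wP.png")
for q in ell(i,(165,80,80),(180,255,255),(215,140,340,240),300): print(plane(W,*q[0],.049))
print(plane(W,276.5,196,.049))
E
```

```text
30.85 [0.67688153 0.08097164 0.05298545] [ 0.49935717 -0.11572756 -0.43661299] [-0.00507514  0.05049358 -0.0379789 ] 0.2473687407463905
ell [275.45 196.19] [92.7 94.2] 88
[0.67653943 0.08083098 0.049     ]
[0.67671227 0.07987206 0.049     ]
```

View pics/wQ.png

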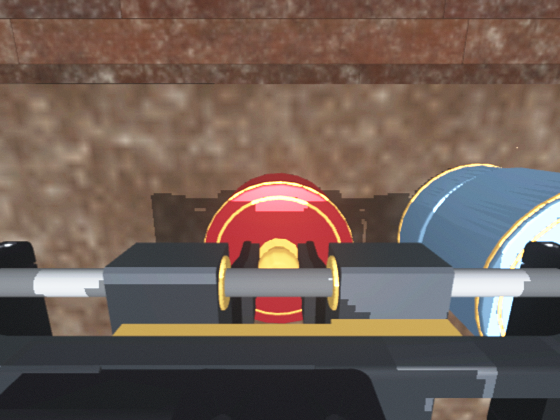

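Emit:
{"api": "play_rows", "payload": {
  "fingers": [255,255,255,255,255,255,255,255,255,255,255,255,255,255,255,255,255,255,255,255],
  "linear": [
    [0,0,-6],
    [0,0,-22],
    [0,0,-50],
    [0,0,-85],
    [0,0,-120],
    [0,0,-150],
    [0,8,-168],
    [-4,28,-172],
    [-10,58,-172],
    [-18,92,-172],
    [-28,128,-172],
    [-38,164,-172],
    [-48,200,-172],
    [-56,232,-172],
    [-62,258,-172],
    [-66,276,-172],
    [-69,286,-172],
    [-69,289,-172],
    [-69,289,-172],
    [-69,289,-172]
  ],
  "rot": [
    [0,0,0],
    [0,0,0],
    [0,0,0],
    [0,0,0],
    [0,0,0],
    [0,0,0],
    [0,0,0],
    [0,0,0],
    [0,0,0],
    [0,0,0],
    [0,0,0],
    [0,0,0],
    [0,0,0],
    [0,0,0],
    [0,0,0],
    [0,0,0],
    [0,0,0],
    [0,0,0],
    [0,0,0],
    [0,0,0]
  ]
}}

```text
time_s: 32.9
position: [0.6081, -0.2067, 0.2251]
tcp_rot: [[1.0, 0.001, -0.0], [0.001, -1.0, 0.001], [-0.0, -0.001, -1.0]]
force: [0.4, -0.2, -1.1]
opening: 0.248
```

```bash
python3 - <<'E'
from h import *
s=bot.read_state();print(s["time_s"],s["position"],s["force"],s["moment"],s["opening"])
save(capture("wrist"),"wR");save(capture("scene"),"s7")
E
```

```text
32.9 [ 0.60813458 -0.20667594  0.22505745] [ 0.42893431 -0.22146822 -1.11377363] [0.02935459 0.03433346 0.00259672] 0.24772839814672784
```

View pics/wR.png

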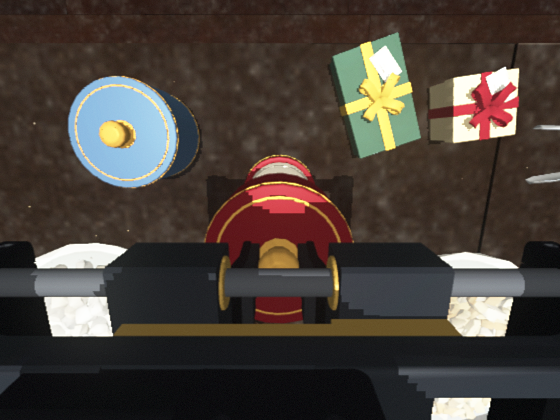

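View pics/s7.png

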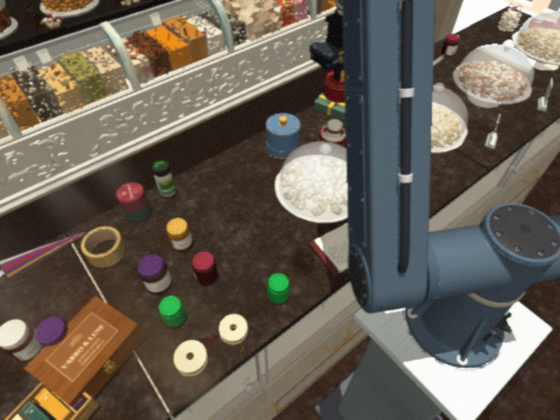

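Emit:
{"api": "play_rows", "payload": {
  "fingers": [255,255,255,255,255,255,255,255,255,255,255,255,255,255,255,255,255],
  "linear": [
    [0,0,10],
    [0,0,35],
    [0,0,65],
    [0,0,90],
    [0,0,106],
    [0,0,116],
    [0,0,122],
    [0,0,127],
    [0,0,131],
    [0,0,135],
    [0,0,138],
    [0,0,141],
    [0,0,143],
    [0,0,145],
    [0,0,147],
    [0,0,148],
    [0,0,148]
  ],
  "rot": [
    [0,0,0],
    [0,0,0],
    [0,0,0],
    [0,0,0],
    [0,0,0],
    [0,0,0],
    [0,0,0],
    [0,0,0],
    [0,0,0],
    [0,0,0],
    [0,0,0],
    [0,0,0],
    [0,0,0],
    [0,0,0],
    [0,0,0],
    [0,0,0],
    [0,0,0]
  ]
}}

```text
time_s: 34.7
position: [0.6079, -0.208, 0.0771]
tcp_rot: [[1.0, -0.0, 0.0], [-0.0, -1.0, -0.0], [0.0, 0.0, -1.0]]
force: [-0.2, -0.2, -0.6]
opening: 0.248
```

```bash
python3 - <<'E'
from h import *
s=bot.read_state();print(s["time_s"],s["position"],s["force"],s["moment"],s["opening"])
save(capture("wrist"),"wS");save(cv2.resize(capture("scene")[80:200,250:400],None,fx=5,fy=5),"s8")
E
```

```text
34.7 [ 0.60792989 -0.20799971  0.07707797] [-0.15609529 -0.15545183 -0.56248906] [0.05895548 0.04221524 0.02006668] 0.24824969548329628
```

View pics/wS.png

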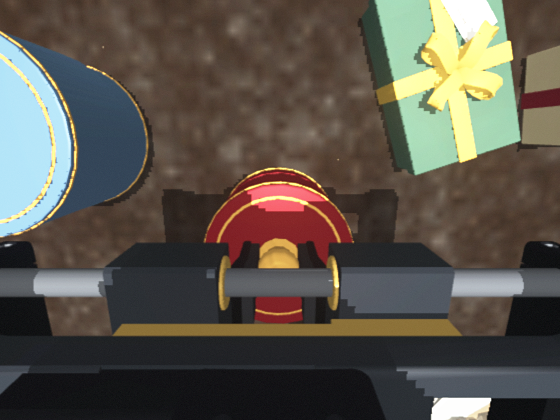

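View pics/s8.png

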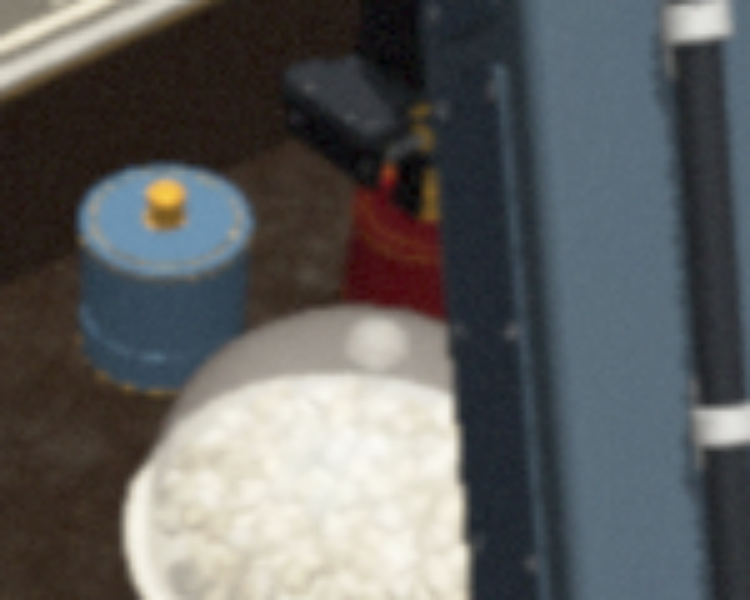

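Emit:
{"api": "play_rows", "payload": {
  "fingers": [255,255,0,0,0,0,0,0,0,0,0,0,0,0,0,0],
  "linear": [
    [0,0,0.5],
    [0,0,0.5],
    [0,0,0.5],
    [0,0,0.5],
    [0,0,0.5],
    [0,0,0.5],
    [0,0,-10],
    [0,0,-35],
    [0,0,-75],
    [-20,0,-110],
    [-45,-10,-140],
    [-60,-40,-143],
    [-70,-65,-143],
    [-70,-70,-143],
    [-70,-70,-143],
    [-70,-70,-143]
  ],
  "rot": [
    [0,0,0],
    [0,0,0],
    [0,0,0],
    [0,0,0],
    [0,0,0],
    [0,0,0],
    [0,0,0],
    [0,0,0],
    [0,0,0],
    [0,0,0],
    [0,0,0],
    [0,0,0],
    [0,0,0],
    [0,0,0],
    [0,0,0],
    [0,0,0]
  ]
}}

```text
time_s: 36.4
position: [0.5389, -0.1388, 0.2204]
tcp_rot: [[1.0, 0.0, 0.002], [0.0, -1.0, -0.001], [0.002, 0.001, -1.0]]
force: [0.1, 0.4, -0.3]
opening: 1.0
```

```bash
python3 - <<'E'
from h import *
s=bot.read_state();print(s["time_s"],s["position"],s["force"],s["moment"],s["opening"])
W=get_calibration("wrist");save(capture("wrist"),"wT");np.save("pics/wT.npy",W,allow_pickle=True)
i=cv2.imread("pics/wT.png")
for q in ell(i,(165,80,80),(180,255,255),(150,60,440,235),300): print("red",plane(W,*q[0],.073))
for q in ell(i,(95,50,80),(125,255,255),(100,20,340,235),300): print("blue",plane(W,*q[0],.094))
save(cv2.resize(capture("scene")[80:200,250:400],None,fx=5,fy=5),"s9")
E
```

```text
36.4 [ 0.53887569 -0.13883271  0.22044336] [ 0.11211718  0.37415821 -0.33422361] [1.02319883e-02 2.82469673e-02 4.94524343e-05] 0.9997052468734351
ell [348.26 134.  ] [86.6 92.4] 34
red [ 0.60710505 -0.20752445  0.073     ]
ell [186.63  49.34] [ 94.6 106.9] 160
ell [186.81  48.95] [114.7 128.7] 157
blue [ 0.6772595  -0.06007383  0.094     ]
blue [ 0.67755695 -0.06024553  0.094     ]
```

View pics/wT.png

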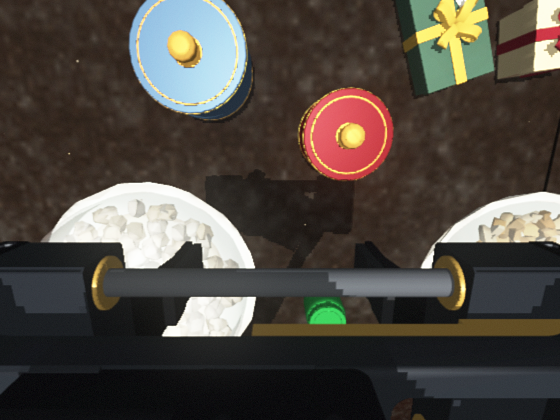

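View pics/s9.png

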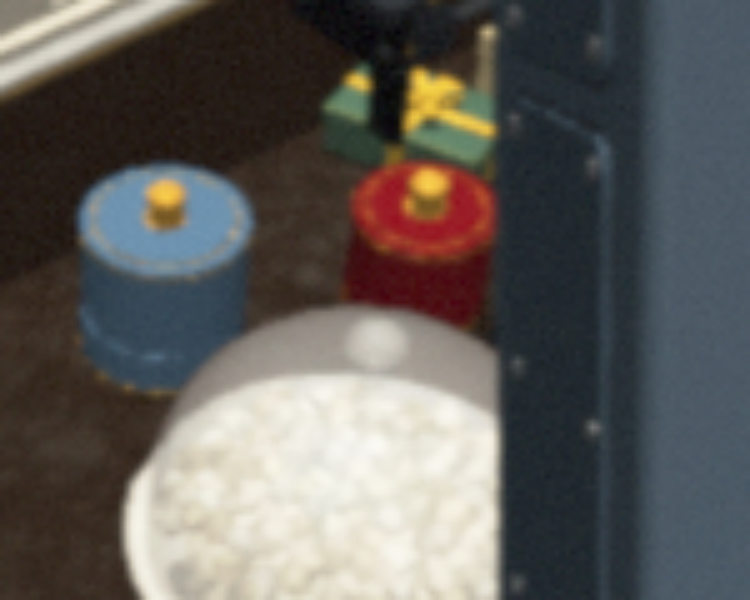

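Emit:
{"api": "play_rows", "payload": {
  "fingers": [255,255,255,255,255,255,255,255,255,255,255,255],
  "linear": [
    [20,20,0],
    [45,45,0],
    [62,63,15],
    [69,70,45],
    [69,70,80],
    [69,70,100],
    [69,70,112],
    [69,70,118],
    [69,70,122],
    [69,70,124],
    [69,70,125],
    [69,70,125]
  ],
  "rot": [
    [0,0,0],
    [0,0,0],
    [0,0,0],
    [0,0,0],
    [0,0,0],
    [0,0,0],
    [0,0,0],
    [0,0,0],
    [0,0,0],
    [0,0,0],
    [0,0,0],
    [0,0,0]
  ]
}}

```text
time_s: 37.7
position: [0.6073, -0.2081, 0.0959]
tcp_rot: [[1.0, 0.0, 0.001], [0.0, -1.0, -0.001], [0.001, 0.001, -1.0]]
force: [0.0, 1.2, -0.7]
opening: 0.03
```

Emit:
{"api": "play_rows", "payload": {
  "fingers": [255,255,255],
  "linear": [
    [0,0,0.5],
    [0,0,1],
    [0,0,1]
  ],
  "rot": [
    [0,0,0],
    [0,0,0],
    [0,0,0]
  ]
}}

```text
time_s: 38.0
position: [0.6074, -0.2081, 0.095]
tcp_rot: [[1.0, 0.0, 0.001], [0.0, -1.0, -0.001], [0.001, 0.001, -1.0]]
force: [-0.2, 0.5, 5.3]
opening: 0.008
```

Emit:
{"api": "play_rows", "payload": {
  "fingers": [255,255,255,255,255,255,255,255,255,255,255,255,255],
  "linear": [
    [0,0,-20],
    [0,0,-50],
    [12,-25,-65],
    [30,-65,-65],
    [50,-107,-65],
    [65,-138,-65],
    [69,-149,-60],
    [69,-149,-45],
    [69,-149,-33],
    [69,-149,-27],
    [69,-149,-24],
    [69,-149,-23],
    [69,-149,-23]
  ],
  "rot": [
    [0,0,0],
    [0,0,0],
    [0,0,0],
    [0,0,0],
    [0,0,0],
    [0,0,0],
    [0,0,0],
    [0,0,0],
    [0,0,0],
    [0,0,0],
    [0,0,0],
    [0,0,0],
    [0,0,0]
  ]
}}

```text
time_s: 39.3
position: [0.6759, -0.0599, 0.1171]
tcp_rot: [[1.0, -0.001, 0.0], [-0.001, -1.0, -0.0], [0.0, 0.0, -1.0]]
force: [0.3, -0.0, -0.3]
opening: 0.004
```

Emit:
{"api": "play_rows", "payload": {
  "fingers": [255,255,255,255],
  "linear": [
    [0,0,0.7],
    [0,0,1.4],
    [0,0,2],
    [0,0,2]
  ],
  "rot": [
    [0,0,0],
    [0,0,0],
    [0,0,0],
    [0,0,0]
  ]
}}

```text
time_s: 39.7
position: [0.6762, -0.059, 0.1159]
tcp_rot: [[1.0, 0.0, 0.001], [0.0, -1.0, -0.0], [0.001, 0.0, -1.0]]
force: [-1.5, -1.0, 4.4]
opening: 0.005
```

Emit:
{"api": "play_rows", "payload": {
  "fingers": [255,255,255,255,255,255,255,255,255,255,255,255],
  "linear": [
    [0,0,-15],
    [0,0,-50],
    [0,0,-95],
    [-10,0,-140],
    [-30,15,-180],
    [-50,40,-200],
    [-70,75,-210],
    [-85,115,-210],
    [-95,150,-210],
    [-100,165,-210],
    [-100,170,-210],
    [-100,170,-210]
  ],
  "rot": [
    [0,0,0],
    [0,0,0],
    [0,0,0],
    [0,0,0],
    [0,0,0],
    [0,0,0],
    [0,0,0],
    [0,0,0],
    [0,0,0],
    [0,0,0],
    [0,0,0],
    [0,0,0]
  ]
}}

```text
time_s: 40.9
position: [0.5761, -0.2287, 0.3252]
tcp_rot: [[1.0, -0.001, 0.0], [-0.001, -1.0, 0.001], [0.0, -0.001, -1.0]]
force: [0.0, 1.1, 0.1]
opening: 0.003
```

```bash
python3 - <<'E'
from h import *
s=bot.read_state();print(s["time_s"],s["position"],s["force"],s["opening"])
save(capture("wrist"),"wU");save(capture("scene"),"s10");save(capture("top"),"t10")
a=cv2.imread("pics/top0.png").astype(int);b=cv2.imread("pics/t10.png").astype(int)
for n,x,y in(("gold",175,176),("purple",138,200),("red",175,220),("green",133,239)):
    print(n,abs(a-b)[y-15:y+15,x-15:x+15].mean())
E
```

```text
40.9 [ 0.57613337 -0.22874317  0.32515596] [0.04408398 1.10084668 0.08091546] 0.003147254485651516
gold 16.486296296296295
purple 16.43148148148148
red 14.15074074074074
green 18.125185185185185
```

View pics/wU.png

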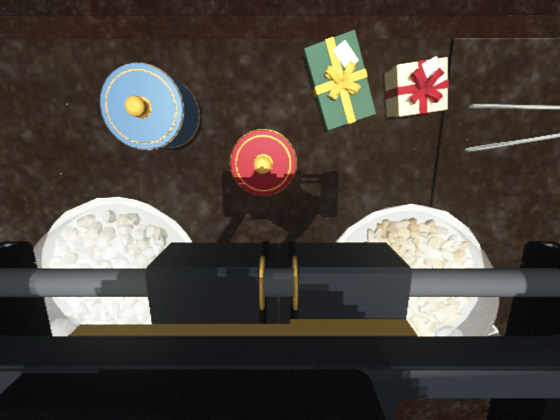

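View pics/s10.png

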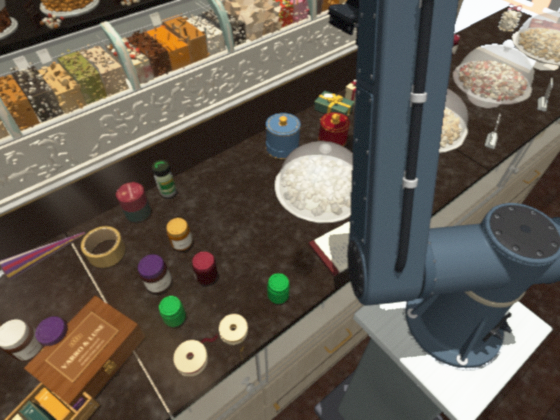

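View pics/t10.png

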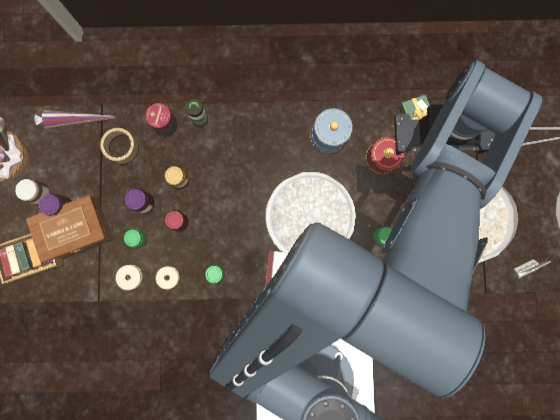

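```bash
python3 -c "
from rig import bot
print(bot.hand_in())"
```

```text
the job is handed in; nothing more can be done
None
```

The job is handed in, at 41 s of the 109 s allowed. The large white-capped jar stands in the blue box and the small one in the red box, and each box is closed with its own lid.

**Last checks:**
- **Lids:** I pressed lightly on each knob with shut fingers, at about 4–5 N. Contact came at 116 mm on the blue box and 95 mm on the red one, which are the fully seated heights. The last pictures show both lids level and centred.
- **Other jars:** the purple, red and gold-capped jars and the green look-alikes are where they were in the first top view, as far as I can see. A pixel comparison differed by a similar 14–18 levels at each jar I tested. I took that to be an overall brightness change, but did not check it on empty counter.
- **Robot:** it was clear of everything when I handed in.

**What disagreed:** the fixed cameras placed the boxes and lids up to about 6–10 mm nearer the robot than the wrist camera did. I used the wrist values, and every fit went in without noticeable force. Two-view heights for the jars came within 3 mm of the stated ones. For the lid knobs that measurement was too weak to use, so I took their heights from the text.

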